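Clear a tipped relay from the inspection turntable into the flip-top reject box

TASK

One relay has fallen over on the free-spinning inspection turntable and sits under the clear hood: turn the turntable gently by its pegs, keeping the four good relays standing on it, until the fallen relay is out from under the hood on the open side, then lift it off. Put it in the box with the red flip-top lid and press that lid fully shut; leave the grey-lidded box closed and the turntable at rest.

Things in the scene. Friction and masses are not known exactly. Their poses are not given: they have to be found in the camera images.
- station: fixed white base plate of the turntable, 300 x 300 x 10 mm; origin on the table at its centre, under the turntable's axis; z up. A clear hood covers its +x half (point hood); its -x half, facing the robot, is open above
- hood (a point): front middle of the clear hood's top, 106 mm above the table, 8 mm to the +x side of the axis, axes as the station. From here the hood reaches 142 mm to +x and 150 mm to each side; blue edges; roof underside 98 mm above the table; 8 mm square posts at its four corners
- disc: aluminium turntable disc, 260 mm across, 10 mm thick, turning almost without friction on a vertical axis; origin on the axis at its underside, 34 mm above the table; flat top at 44 mm; x and y turn with it. Four orange pegs stand on it
- peg0 (a point): top centre of an orange peg on the disc: 10 mm across, 26 mm tall, 115 mm from the axis, its top 70 mm above the table; pegs are 90 degrees apart
- peg1 (a point): top centre of an orange peg on the disc: 10 mm across, 26 mm tall, 115 mm from the axis, its top 70 mm above the table; pegs are 90 degrees apart
- peg2 (a point): top centre of an orange peg on the disc: 10 mm across, 26 mm tall, 115 mm from the axis, its top 70 mm above the table; pegs are 90 degrees apart
- peg3 (a point): top centre of an orange peg on the disc: 10 mm across, 26 mm tall, 115 mm from the axis, its top 70 mm above the table; pegs are 90 degrees apart
- tipped: the fallen relay, lying on its side on the disc about 70 mm from the axis: see-through amber box on a black base with short brass pins; 36 mm long (its x, pins at -x), 28 mm wide (its y), 22 mm high (its z, up at the start), about 40 g; origin at the centre of its underside. Loose
- good0: a good relay standing upright on the disc: 28 (x) x 22 (y) x 36 mm tall, about 40 g; origin at the centre of its underside, z up. Loose, falls over if struck
- good1: a good relay standing upright on the disc: 28 (x) x 22 (y) x 36 mm tall, about 40 g; origin at the centre of its underside, z up. Loose, falls over if struck
- good2: a good relay standing upright on the disc: 28 (x) x 22 (y) x 36 mm tall, about 40 g; origin at the centre of its underside, z up. Loose, falls over if struck
- good3: a good relay standing upright on the disc: 28 (x) x 22 (y) x 36 mm tall, about 40 g; origin at the centre of its underside, z up. Loose, falls over if struck
- red_box: white reject box with a red flip-top lid, fixed to the table: 72 (x) x 96 (y) x 52 mm tall, walls and floor 4 mm; origin at the centre of its underside, z up; the lid is hinged along its +x edge (away from the robot) at the top
- red_lid (a joint): angle of the red lid: 0 shut, grows as its -x edge swings up and over, up to 2.5 rad; stiff hinge that stays where it is left. The lid is a plate 72 x 96 x 5 mm lying on the rim (top at 57 mm when shut)
- red_tab (a point): top centre of the upright thumb tab on the red lid: 24 mm wide (along the hinge, centred), 8 mm thick, 36 mm tall, standing 12 mm from the hinge line on the lid's side of it; its top 93 mm above the table when shut. Pushing it over, towards and past the hinge, raises the lid; the hinge takes some 0.13 N m
- grey_box: an identical white box with a grey lid, fixed to the table, axes as the red one; not to be used
- grey_lid (a joint): angle of the grey lid: 0 shut, as the red one

How it is judged:
By the outcome, as a careful person would: the job done as asked, in the order asked, and still so for the second after the job is handed in, with the robot touching nothing.
It also fails if it takes over 72 s, if anything falls off the work surface, if the arm or the gripper's body presses on something with over 40 N, if the wrist force passes 120 N, or if a joint passes its speed limit or range.

ROBOT

A 7-joint arm with a two-finger parallel gripper is mounted at the origin on the work surface. World frame = base frame: x ahead of the robot, y to its left, z up, the work surface at z = 0. Lengths are in m, angles in rad, forces in N, time in s.
With the tool pointing down it reaches from about 0.425 to 0.95 m from the base axis. Payload 4.7 kg.
Tool frame: the origin (TCP) lies midway between the tips of the shut fingers; the grasp point (between the pads) lies 19 mm behind it (env.grasp_offset is the distance from the TCP to the grasp point, in m); z points along the fingers, y is the line along which they close (so a half turn about z gives the same grasp; the last joint's range is limited). The gripper opens to 85 mm and grips with 20 to 120 N. Pads are 22 mm wide; open, the fingers measure 114 mm over their backs; the gripper's body (76 mm by 85 mm) begins 54 mm behind the grasp point. The pads swing forward as they close: fully open they stand 13 mm farther back than shut.
Start: joints at [-0.029, 0.469, -0.049, 1.532, 0.024, 1.141, -0.082], TCP at [0.675, 0, 0.231] pointing down, gripper open.
Joint ranges: [-2.59, 2.59], [-0.33, 1.99], [-1.39, 1.29], [0.1, 2.45], [-1.04, 4.18], [0.21, 1.99], [-2.66, 2.66]. Speed limits (rad/s): [2.57, 2.57, 3.14, 3.14, 3.14, 3.14, 3.14].

INTERFACE

Orientations are given as a unit quaternion [w, x, y, z].
In Python, from station import get_obs, get_image, camera_model, workorder, env gives the robot as it stands.
- The arm moves only by the tool step_arm, never from a script. Its argument "motion" is a list that holds one entry, the list of rows, each a list of 5 numbers: the shift along the tool's x, y, z in units of 0.25 m (1.0 is 0.25 m), then the turn about the tool's z in units of 30 degrees (1.0 is 30 degrees), then the closure, from -1 (fully open) to 1 (shut). A call has 1 to 10 rows; each row is the pose to reach, as a shift and turn from the pose commanded when the call began, along the tool's axes at that moment; what a row does not reach only later rows make up. A row lasts 1/10 s, in which the tool goes at most 50 mm and 8.59 degrees, less where a joint would pass 70% of its speed; a pose out of reach is approached as far as the arm can. A call with a number of a shift or a turn outside -1 to 1 is refused whole. A call with a gripper value outside its range is refused whole. The fingers move at their own pace and stop on an object; the grip force is fixed at half the most. Time passes only in rows, so rows that repeat a pose let the fingers close. It gives the time, the measured TCP pose, the force, the opening and the grip force at its end, in the units of the state.
- get_obs(): the state, without advancing time (a new reading comes with each control period).
- get_image(name): name is "scene" or "side" or "wrist"; returns the picture (384x512x3 uint8, red, green, blue); there is no depth.
- camera_model(name): a dict with "vfov" (degrees; the focal length in pixels is half the picture's height over the tangent of half this angle, whatever the lens; pixels are square), "cx", "cy" (the principal point, pixels), "extrinsics" (4x4, takes a point from camera to world coordinates). Camera axes: x right, y down, z forward; pixel columns grow to the right and rows downward; lengths in m; the calibration is good to about 2 mm. A picture is of the moment at which its call begins: read the wrist's pose just before it. camera_model takes no time and is no camera call; for the wrist camera it gives the pose at the moment of the call.
- workorder.job_done(): hands the job in; it is judged then, once.
The state is a dict: "clock": time; "joint_positions": joint angles; "dq": joint speeds; "tau": joint torques, N m; "ee_pos": TCP position; "tcp_rot": TCP orientation; "contact_force": force on the tool from outside, world axes, zero at the start; "moment": the same for the moment, N m; "gripper_width": finger opening in m; "grasp_force": force on a finger pad.
Only numpy, scipy, OpenCV 4.12 (cv2) and the standard library are available. Lean on these libraries where they do the work, as an engineer would, in place of code of your own. Each camera call takes 0.05 s, during which the arm holds its last target. There are 200 camera calls.

## Working session

There is one attempt and no reset: what is moved stays moved. The work goes in short steps, Python scripts to look and compute and a tool call to move; the robot and the scene stay as the last step left them, time stands still between calls to the robot, and variables do not carry over. Pictures are saved under pics/ and viewed, at most 10 in all, crops included, and the job is handed in when it is done.

Besides the shell and the picture viewer there is one more tool, called after "Emit:" as a command line: name --argument value ..., lists and objects as JSON in quotes. step_arm: Moves the arm, as the interface text tells. Its arguments: {"type":"object","properties":{"motion":{"type":"array"}},"required":["motion"]}

```bash
ls; mkdir -p pics; cat > h.py <<'E'
import numpy as np, cv2
from station import get_obs, get_image, camera_model, workorder, env
def snap(n,f):
    m=camera_model(n); im=get_image(n); cv2.imwrite('pics/'+f,im[:,:,::-1]); return im,m
def K(m): return 192/np.tan(np.radians(m['vfov'])/2)
def ray(m,uv):
    T=np.array(m['extrinsics']); d=np.array([(uv[0]-m['cx'])/K(m),(uv[1]-m['cy'])/K(m),1.]); return T[:3,3],T[:3,:3]@d
def onz(m,uv,z):
    o,d=ray(m,uv); return o+d*(z-o[2])/d[2]
def proj(m,p):
    T=np.array(m['extrinsics']); c=T[:3,:3].T@(np.array(p)-T[:3,3]); return c[:2]/c[2]*K(m)+[m['cx'],m['cy']]
E
python3 - <<'E'
from h import *
o=get_obs(); print({k:np.round(v,3) for k,v in o.items()})
ims=[]
for n in ['scene','side','wrist']:
    im,m=snap(n,n+'0.png'); print(n,m['vfov'],m['cx'],m['cy'],np.round(m['extrinsics'],3).tolist(),[k for k in m]); np.save(n+'0.npy',im)
    ims.append(im)
E
```

```text
pics
{'clock': np.float64(0.0), 'joint_positions': array([-0.029,  0.469, -0.049,  1.534,  0.024,  1.141, -0.082]), 'dq': array([-0.   ,  0.001,  0.   , -0.   , -0.002,  0.001, -0.   ]), 'tau': array([ 1.0000e-03, -5.1032e+01, -4.6000e-02, -2.3772e+01,  1.1000e-02,
        7.0000e-03,  0.0000e+00]), 'ee_pos': array([0.674, 0.   , 0.23 ]), 'tcp_rot': array([-0.001,  0.707,  0.707, -0.001]), 'contact_force': array([-0.815, -0.256, -0.952]), 'moment': array([0.015, 0.015, 0.012]), 'grasp_force': np.float64(0.0), 'gripper_width': np.float64(0.085)}
scene 57.73251570369651 261.66772627196286 184.3226123490664 [[0.224, 0.787, -0.575, 1.06], [0.975, -0.176, 0.138, -0.058], [0.008, -0.591, -0.807, 0.721], [0.0, 0.0, 0.0, 1.0]] ['vfov', 'cx', 'cy', 'extrinsics']
side 51.150913058645926 252.40187707775908 193.4084542032507 [[0.97, -0.159, 0.186, 0.419], [-0.244, -0.651, 0.719, -0.585], [0.007, -0.742, -0.67, 0.675], [0.0, 0.0, 0.0, 1.0]] ['vfov', 'cx', 'cy', 'extrinsics']
wrist 66.98435528258953 258.65317375564126 191.033166908686 [[1.0, 0.002, -0.001, 0.674], [0.001, -0.957, -0.29, 0.074], [-0.001, 0.29, -0.957, 0.373], [0.0, 0.0, 0.0, 1.0]] ['vfov', 'cx', 'cy', 'extrinsics']
```

View pics/scene0.png

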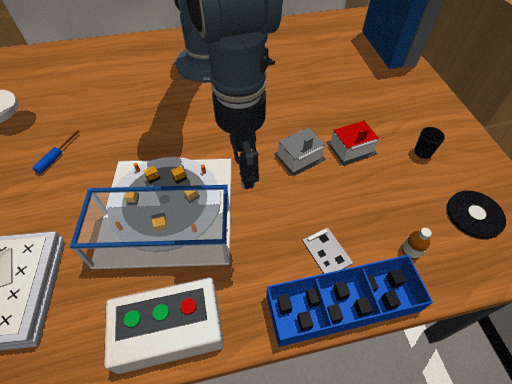

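View pics/side0.png

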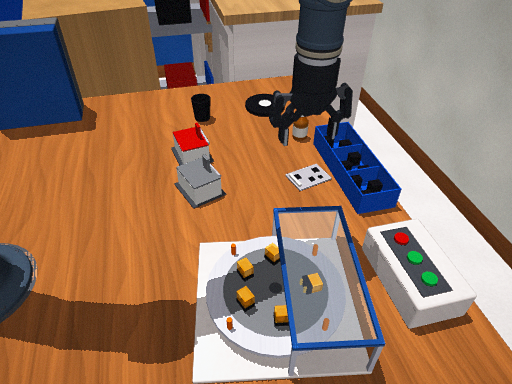

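Scene: station lower left (pegs about (137,168),(204,169),(119,226),(195,228)), fallen relay about (160,222) under the hood; red box (355,140), grey box (300,150). Side: fallen relay about (313,282), red box (190,145).

```bash
python3 - <<'E'
from h import *
for n in ['scene','side']:
    im=np.load(n+'0.npy'); m=camera_model(n); hsv=cv2.cvtColor(im,cv2.COLOR_RGB2HSV)
    roi=np.zeros(im.shape[:2],np.uint8)
    if n=='scene': roi[150:260,75:232]=255
    else: roi[235:345,205:345]=255
    for nm,lo,hi in [('peg',(5,120,120),(14,255,255)),('amber',(15,130,90),(25,255,255))]:
        mk=cv2.inRange(hsv,lo,hi)&roi
        c,l,s,ct=cv2.connectedComponentsWithStats(mk)
        for i in range(1,c):
            if s[i,4]>=8: print(n,nm,s[i].tolist(),np.round(ct[i],1),'z60',np.round(onz(m,ct[i],.058),3))
    # lid/red
    r=cv2.inRange(hsv,(0,170,100),(4,255,255)); c,l,s,ct=cv2.connectedComponentsWithStats(r)
    for i in range(1,c):
        if s[i,4]>60: print(n,'red',s[i].tolist(),np.round(ct[i],1),np.round(onz(m,ct[i],.057),3))
a=np.load('scene0.npy')[145:275,70:240]; b=np.load('side0.npy')[225:385,190:390]
cr=np.load('scene0.npy')[110:180,265:390]
cv2.imwrite('pics/c1.png',cv2.resize(a,None,fx=4.6,fy=4.6,interpolation=2)[:,:,::-1])
cv2.imwrite('pics/c2.png',cv2.resize(b,None,fx=3.7,fy=3.7,interpolation=2)[:,:,::-1])
E
```

```text
scene peg [75, 150, 64, 75, 1861] [ 95.9 171. ] z60 [ 0.461 -0.326  0.058]
scene peg [179, 150, 53, 9, 400] [205.8 153.9] z60 [ 0.464 -0.06   0.058]
scene peg [133, 163, 5, 3, 11] [135. 164.] z60 [ 0.459 -0.234  0.058]
scene peg [201, 165, 4, 3, 10] [202.5 165.8] z60 [ 0.501 -0.073  0.058]
scene peg [231, 170, 1, 24, 24] [231.  181.5] z60 [ 0.564 -0.013  0.058]
scene peg [98, 193, 11, 9, 45] [103.8 195.4] z60 [ 0.539 -0.305  0.058]
scene peg [230, 195, 2, 27, 28] [231.  208.1] z60 [ 0.637 -0.026  0.058]
scene peg [90, 198, 6, 7, 14] [ 92.6 201.6] z60 [ 0.551 -0.329  0.058]
scene peg [87, 206, 14, 7, 30] [ 94.  210.2] z60 [ 0.576 -0.325  0.058]
scene peg [82, 221, 13, 13, 68] [ 87.5 227.1] z60 [ 0.617 -0.336  0.058]
scene peg [115, 222, 7, 8, 30] [118.2 225.4] z60 [ 0.627 -0.272  0.058]
scene peg [230, 223, 2, 32, 58] [230.5 238.1] z60 [ 0.711 -0.04   0.058]
scene peg [191, 224, 6, 8, 28] [193.5 227.5] z60 [ 0.668 -0.114  0.058]
scene peg [80, 235, 11, 7, 36] [ 84.3 238.8] z60 [ 0.645 -0.341  0.058]
scene peg [82, 249, 5, 5, 17] [ 84.2 250.4] z60 [ 0.672 -0.339  0.058]
scene peg [75, 
[... 893 characters left out ...]
39] [229.1 325. ] z60 [ 0.471 -0.235  0.058]
side amber [265, 243, 15, 19, 188] [272.1 251.8] z60 [ 0.585 -0.1    0.058]
side amber [237, 258, 17, 20, 231] [244.9 267. ] z60 [ 0.524 -0.123  0.058]
side amber [308, 273, 15, 20, 182] [315.4 282. ] z60 [ 0.643 -0.188  0.058]
side amber [236, 286, 19, 22, 269] [245.3 296.3] z60 [ 0.51  -0.187  0.058]
side amber [274, 305, 14, 18, 206] [280.6 313.5] z60 [ 0.561 -0.235  0.058]
side amber [227, 319, 5, 3, 13] [229.  319.8] z60 [ 0.472 -0.225  0.058]
side red [164, 63, 33, 25, 583] [179.9  74.9] [0.497 0.721 0.057]
side red [173, 123, 35, 29, 546] [190.  138.3] [0.48  0.334 0.057]
side red [394, 232, 15, 13, 131] [401.1 237.9] [ 0.853 -0.127  0.057]
```

View pics/c2.png

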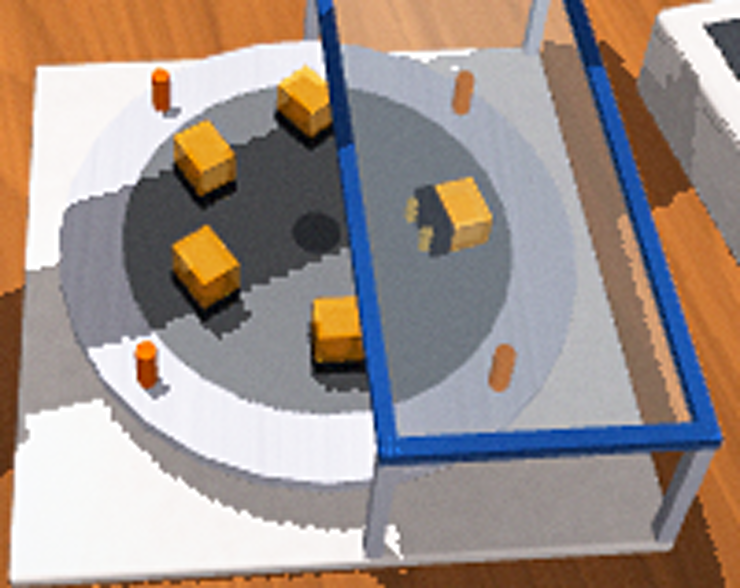

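Fallen relay lies at side px (315,282) with pins to the left; the hood front edge runs just right of the axis. Pegs intersect consistently: axis ≈ (0.5695,-0.174), radius 0.115.

```bash
python3 - <<'E'
from h import *
m=camera_model('side'); s=camera_model('scene')
for uv in [(200,242.6),(193,381.8)]: print('side base',np.round(onz(m,uv,.01),4))
P=[]
for a,b in [((118.2,225.4),(325.2,324)),((193.5,227.5),(314.8,249.5))]:
    print(np.round(onz(s,a,.058),4),np.round(onz(m,b,.058),4))
# hood front edge top, side crop: (320,0)->(385,455)/3.7
for uv in [(190+322/3.7,225),(190+383/3.7,225+450/3.7)]: print('hood',np.round(onz(m,uv,.106),4))
a=np.load('scene0.npy')[112:178,268:388]; b=np.load('side0.npy')[118:212,165:235]
a=cv2.resize(a,None,fx=4.5,fy=4.5,interpolation=2); b=cv2.resize(b,None,fx=3.6,fy=3.6,interpolation=2)
H=max(a.shape[0],b.shape[0]); pad=lambda x: cv2.copyMakeBorder(x,0,H-x.shape[0],0,0,0)
c=np.hstack([pad(a),pad(b)]); print(c.shape,a.shape); cv2.imwrite('pics/c3.png',c[:,:,::-1])
E
```

```text
side base [4.531e-01 2.000e-04 1.000e-02]
side base [ 0.3973 -0.2923  0.01  ]
[ 0.6273 -0.2719  0.058 ] [ 0.6286 -0.2718  0.058 ]
[ 0.6682 -0.1138  0.058 ] [ 0.6695 -0.1144  0.058 ]
hood [ 0.6004 -0.0753  0.106 ]
hood [ 0.5526 -0.3194  0.106 ]
(338, 792, 3) (297, 540, 3)
```

View pics/c3.png

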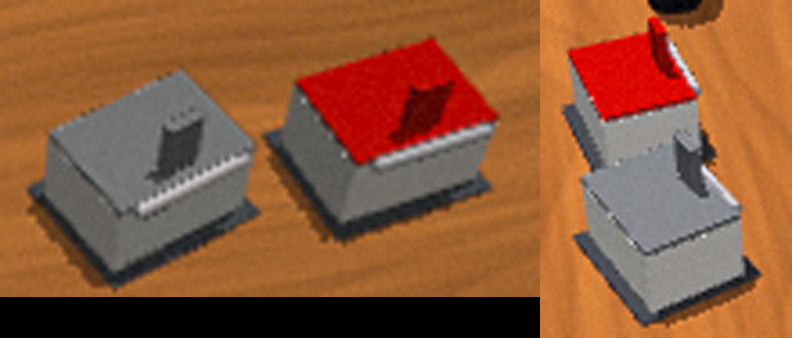

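Red box: lid corners in scene px ≈ (334,129.8),(364.4,120.4),(378.4,138.7),(348.4,148.7); white hinge along the lower-right edge (away from the robot), tab near (363,133).

```bash
python3 - <<'E'
from h import *
m=camera_model('side'); s=camera_model('scene')
c=[onz(s,(268+u/4.5,112+v/4.5),.057) for u,v in [(297,80),(434,38),(497,120),(362,165)]]
d=[onz(m,(165+(u-540)/3.6,118+v/3.6),.057) for u,v in [(569,48),(680,33),(697,97),(605,122)]]
for p in c+d: print(np.round(p[:2],4))
for q in (c,d):
    q=np.array(q); print('ctr',q.mean(0).round(4))
c=np.array(c)
e=(c[2]-c[3]); print('hinge dir',np.degrees(np.arctan2(e[1],e[0])),np.linalg.norm(e)); e=c[1]-c[0]; print(np.degrees(np.arctan2(e[1],e[0])),np.linalg.norm(e)); e=c[2]-c[1]; print(np.degrees(np.arctan2(e[1],e[0])),np.linalg.norm(e)); e=c[3]-c[0]; print(np.degrees(np.arctan2(e[1],e[0])),np.linalg.norm(e))
print('tab',onz(s,(268+430/4.5,112+88/4.5),.093).round(4),onz(m,(165+(655-540)/3.6,118+22/3.6),.093).round(4))
E
```

```text
[0.4528 0.2854]
[0.437  0.3794]
[0.5091 0.3883]
[0.5251 0.2983]
[0.4391 0.3783]
[0.5253 0.3792]
[0.5239 0.291 ]
[0.4545 0.2759]
ctr [0.481  0.3379 0.057 ]
ctr [0.4857 0.3311 0.057 ]
hinge dir 100.0985824371036 0.09142510978179333
99.59335725074965 0.09528617981237433
7.076805935300254 0.07268618304641883
10.118618803898995 0.07342533025672585
tab [0.5079 0.3376 0.093 ] [0.5034 0.3422 0.093 ]
```

```bash
cat >> h.py <<'E'
from scipy.spatial.transform import Rotation as R
import json
def tool():
    o=get_obs(); q=o['tcp_rot']; M=R.from_quat(np.r_[q[1:],q[0]]).as_matrix(); return o,np.array(o['ee_pos']),M
def plan(way,start=None):
    """way: (x,y,z,psi_deg of tool y,closure,rows); prints rows"""
    o,p0,M=tool(); psi0=np.degrees(np.arctan2(M[1,1],M[0,1])); Mz=M.copy()
    rows=[];p=p0.copy();s=psi0
    for w in way:
        t=np.array(w[:3],float); ds=(w[3]-s+90)%180-90
        for k in range(1,w[5]+1):
            q=p+(t-p)*k/w[5]; a=s+ds*k/w[5]
            rows.append([*np.round(M.T@(q-p0)/.25,3).tolist(),round(-(a-psi0)/30,3),w[4]])
        p=t;s=s+ds
    print('pos',p0.round(4),'psi',round(psi0,1),'F',np.round(o['contact_force'],1),'w',round(float(o['gripper_width']),4),'t',o['clock'])
    for i in range(0,len(rows),10): print(json.dumps(rows[i:i+10]))
BY=9.5; U=np.array([np.cos(np.radians(BY)),np.sin(np.radians(BY))]); PV=np.array([.5175,.343])
def bx(xr,zr): return [*(PV+U*xr/1000),.0545+zr/1000]
E
python3 - <<'E'
from h import *
plan([(0.55,.2,.22,4,1,10)])
E
```

```text
pos [0.6746 0.     0.2305] psi 0.0 F [-0.2 -0.4  0.3] w 0.0858 t 0.15
[[0.08, -0.05, 0.004, -0.013, 1], [0.16, -0.1, 0.009, -0.027, 1], [0.24, -0.149, 0.013, -0.04, 1], [0.32, -0.199, 0.017, -0.053, 1], [0.4, -0.249, 0.021, -0.067, 1], [0.48, -0.299, 0.026, -0.08, 1], [0.56, -0.349, 0.03, -0.093, 1], [0.64, -0.399, 0.034, -0.107, 1], [0.72, -0.448, 0.038, -0.12, 1], [0.8, -0.498, 0.043, -0.133, 1]]
```

Emit:
step_arm --motion '[[[0.1,-0.06,0,0,1],[0.2,-0.12,0.01,-0.03,1],[0.32,-0.2,0.02,-0.05,1],[0.44,-0.28,0.03,-0.07,1],[0.56,-0.35,0.03,-0.1,1],[0.68,-0.42,0.04,-0.12,1],[0.8,-0.5,0.04,-0.13,1],[0.8,-0.5,0.04,-0.13,1]]]'

```text
clock: 0.95
ee_pos: [0.5463, 0.2061, 0.2212]
tcp_rot: [-0.002, 0.679, 0.734, 0.0]
contact_force: [0.1, 0.7, -0.4]
gripper_width: 0.0
grasp_force: 0.0
```

```bash
python3 - <<'E'
from h import *
plan([(*bx(-50,85),9.5,1,6),(*bx(-50,32),9.5,1,4)])
im,m=snap('wrist','w1.png')
print(proj(m,[*PV,.0545]),proj(m,bx(-12,38.5)))
E
```

```text
pos [0.5463 0.2061 0.2212] psi 4.5 F [ 0.1  0.7 -0.4] w 0.0 t 0.95
[[0.089, -0.045, 0.055, -0.028, 1], [0.179, -0.09, 0.11, -0.056, 1], [0.268, -0.135, 0.164, -0.084, 1], [0.357, -0.181, 0.219, -0.112, 1], [0.447, -0.226, 0.274, -0.14, 1], [0.536, -0.271, 0.329, -0.168, 1], [0.536, -0.271, 0.382, -0.168, 1], [0.536, -0.271, 0.435, -0.168, 1], [0.536, -0.271, 0.488, -0.168, 1], [0.536, -0.27, 0.541, -0.168, 1]]
[240.46328091  32.93957979] [223.24725786  23.44048474]
```

View pics/w1.png

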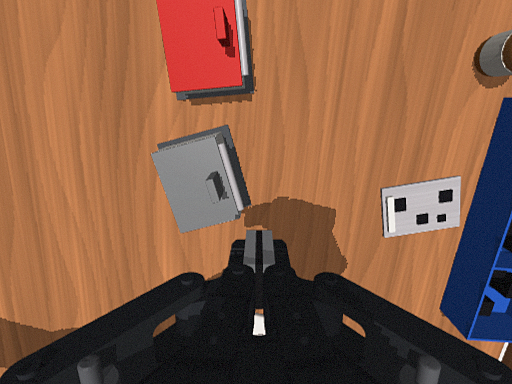

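Wrist view: red tab top near (221,25), matching the predicted (223,23); the closed fingertips are about 16 mm thick, so I'll push with the narrow (tool x) direction.

Emit:
step_arm --motion '[[[0.05,0,0,-0.25,1],[0.1,0,0,-0.5,1],[0.15,-0.05,0.05,-0.75,1],[0.2,-0.1,0.1,-1.0,1]]]'

```text
clock: 1.4
ee_pos: [0.5226, 0.2472, 0.1961]
tcp_rot: [0.001, 0.469, 0.883, 0.0]
contact_force: [-0.3, 0.5, -1.4]
gripper_width: -0.0004
grasp_force: 0.0
```

Emit:
step_arm --motion '[[[0,0,0,-0.25,1],[0,0,0,-0.5,1],[0,0,0,-0.75,1],[0,0,0,-1.0,1]]]'

```text
clock: 1.8
ee_pos: [0.5226, 0.2467, 0.196]
tcp_rot: [0.0, 0.224, 0.975, -0.0]
contact_force: [-1.1, -0.2, 0.1]
gripper_width: 0.0002
grasp_force: 0.0
```

Emit:
step_arm --motion '[[[0,0,0,-0.25,1],[0,0,0,-0.5,1],[0,0,0,-0.75,1],[0,0,0,-1.0,1]]]'

```text
clock: 2.2
ee_pos: [0.5226, 0.2466, 0.196]
tcp_rot: [0.0, -0.035, 0.999, -0.0]
contact_force: [0.0, -0.6, -0.3]
gripper_width: 0.0003
grasp_force: 0.0
```

```bash
python3 - <<'E'
from h import *
plan([(*bx(-42,85),99.5,1,5),(*bx(-40,33),99.5,1,5)])
E
```

```text
pos [0.5226 0.2466 0.196 ] psi 94.1 F [ 0.  -0.6 -0.3] w 0.0003 t 2.2
[[0.032, 0.074, 0.045, -0.036, 1], [0.064, 0.148, 0.09, -0.072, 1], [0.096, 0.222, 0.136, -0.109, 1], [0.128, 0.296, 0.181, -0.145, 1], [0.16, 0.37, 0.226, -0.181, 1], [0.159, 0.371, 0.267, -0.181, 1], [0.157, 0.371, 0.309, -0.181, 1], [0.156, 0.371, 0.351, -0.181, 1], [0.154, 0.371, 0.392, -0.181, 1], [0.152, 0.371, 0.434, -0.181, 1]]
```

Emit:
step_arm --motion '[[[0.03,0.07,0.04,-0.04,1],[0.06,0.15,0.09,-0.07,1],[0.1,0.22,0.13,-0.11,1],[0.13,0.3,0.18,-0.15,1],[0.16,0.37,0.22,-0.18,1],[0.16,0.37,0.27,-0.18,1],[0.16,0.37,0.32,-0.18,1],[0.155,0.37,0.38,-0.18,1],[0.155,0.37,0.434,-0.18,1],[0.152,0.37,0.434,-0.18,1]]]'

```text
clock: 3.2
ee_pos: [0.4768, 0.3359, 0.0852]
tcp_rot: [-0.002, -0.08, 0.997, -0.001]
contact_force: [-0.1, 0.4, 0.4]
gripper_width: 0.0001
grasp_force: 0.0
```

```bash
python3 - <<'E'
from h import *
def face(th,t=32):
    a=np.radians(th); return -16*np.cos(a)+t*np.sin(a)-11, 16*np.sin(a)+t*np.cos(a)
w=[(*bx(*face(th)),99.5,1,1) for th in (0,10,20,30,40,48,56,64,72,78)]
plan(w)
E
```

```text
pos [0.4768 0.3359 0.0852] psi 99.2 F [-0.1  0.4  0.4] w 0.0001 t 3.2
[[-0.057, 0.002, -0.005, -0.01, 1], [-0.08, 0.002, -0.015, -0.01, 1], [-0.105, 0.002, -0.02, -0.01, 1], [-0.13, 0.002, -0.02, -0.01, 1], [-0.154, 0.002, -0.017, -0.01, 1], [-0.173, 0.002, -0.011, -0.01, 1], [-0.191, 0.002, -0.002, -0.01, 1], [-0.208, 0.002, 0.009, -0.01, 1], [-0.223, 0.002, 0.022, -0.01, 1], [-0.233, 0.003, 0.033, -0.01, 1]]
```

Emit:
step_arm --motion '[[[-0.03,0,-0.005,-0.01,1],[-0.06,0,-0.005,-0.01,1],[-0.08,0,-0.012,-0.01,1],[-0.105,0,-0.016,-0.01,1],[-0.13,0,-0.016,-0.01,1],[-0.155,0,-0.014,-0.01,1],[-0.175,0,-0.01,-0.01,1],[-0.195,0,0,-0.01,1],[-0.215,0,0.014,-0.01,1],[-0.235,0,0.03,-0.01,1]]]'

```text
clock: 4.2
ee_pos: [0.5363, 0.3477, 0.0804]
tcp_rot: [0.001, -0.084, 0.996, 0.0]
contact_force: [-3.5, -0.2, 3.0]
gripper_width: 0.0001
grasp_force: 1.5
```

```bash
python3 - <<'E'
from h import *
im,m=snap('side','s2.png'); im2,_=snap('scene','s2b.png')
a=cv2.resize(im[60:220,130:290],None,fx=2.4,fy=2.4); b=cv2.resize(im2[50:210,270:430],None,fx=2.4,fy=2.4)
cv2.imwrite('pics/s2c.png',np.hstack([a,b])[:,:,::-1])
plan([(*bx(20,110),99.5,1,4),(*bx(-55,110),99.5,1,4),(*bx(-50,50),99.5,1,2)])
E
```

```text
pos [0.5368 0.3477 0.0799] psi 99.6 F [ 0.   0.1 -0.1] w 0.0 t 4.3
[[-0.0, -0.001, -0.085, 0.001, 1], [-0.001, -0.003, -0.169, 0.001, 1], [-0.001, -0.004, -0.254, 0.002, 1], [-0.001, -0.005, -0.338, 0.002, 1], [0.074, -0.005, -0.338, 0.002, 1], [0.149, -0.005, -0.339, 0.002, 1], [0.224, -0.005, -0.339, 0.002, 1], [0.299, -0.005, -0.339, 0.002, 1], [0.289, -0.005, -0.219, 0.002, 1], [0.279, -0.005, -0.099, 0.002, 1]]
```

View pics/s2c.png

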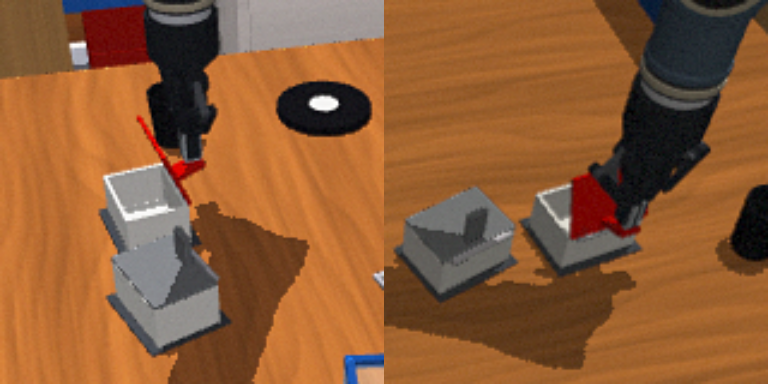

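Picture: the red lid stands about 70° open, finger in the tab corner; box empty.

Emit:
step_arm --motion '[[[0,0,-0.085,0,1],[0,0,-0.17,0,1],[0,0,-0.25,0,1],[0,0,-0.34,0,1],[0.08,0,-0.34,0,1],[0.16,0,-0.34,0,1],[0.24,0,-0.34,0,1],[0.32,0,-0.34,0,1],[0.32,0,-0.22,0,1],[0.32,0,-0.1,0,1]]]'

```text
clock: 5.3
ee_pos: [0.458, 0.3348, 0.1061]
tcp_rot: [0.003, -0.084, 0.996, 0.001]
contact_force: [0.5, -1.0, -0.8]
gripper_width: -0.0
grasp_force: 0.0
```

```bash
python3 - <<'E'
from h import *
def un(th,r=58):
    a=np.radians(th); return -r*np.cos(a)-10, r*np.sin(a)-2
plan([(*bx(*un(th)),99.5,1,1) for th in (65,75,83,91,99,107,115,123,130,135)])
E
```

```text
pos [0.458  0.3348 0.1061] psi 99.6 F [ 0.5 -1.  -0.8] w -0.0 t 5.3
[[-0.102, -0.007, 0.005, 0.004, 1], [-0.14, -0.007, -0.009, 0.004, 1], [-0.172, -0.007, -0.015, 0.004, 1], [-0.204, -0.007, -0.016, 0.004, 1], [-0.236, -0.007, -0.013, 0.004, 1], [-0.268, -0.007, -0.006, 0.004, 1], [-0.298, -0.007, 0.006, 0.004, 1], [-0.326, -0.008, 0.022, 0.004, 1], [-0.349, -0.008, 0.039, 0.004, 1], [-0.364, -0.008, 0.052, 0.004, 1]]
```

Emit:
step_arm --motion '[[[-0.06,0,0,0,1],[-0.11,0,0,0,1],[-0.15,0,-0.01,0,1],[-0.19,0,-0.015,0,1],[-0.23,0,-0.012,0,1],[-0.27,0,-0.005,0,1],[-0.31,0,0.01,0,1],[-0.34,0,0.03,0,1],[-0.37,0,0.05,0,1],[-0.375,0,0.06,0,1]]]'

```text
clock: 6.3
ee_pos: [0.5506, 0.3501, 0.09]
tcp_rot: [0.001, -0.083, 0.997, 0.0]
contact_force: [0.3, -1.2, 2.3]
gripper_width: 0.0001
grasp_force: 1.0
```

Emit:
step_arm --motion '[[[0,0,-0.15,0,0.5],[0,0,-0.32,0,0.5],[0,-0.1,-0.48,0.2,0.5],[0,-0.25,-0.55,0.4,0.5],[0,-0.4,-0.55,0.6,0.5],[0,-0.55,-0.55,0.8,0.5],[0,-0.75,-0.55,1.0,0.5],[0,-0.95,-0.55,1.0,0.5]]]'

```text
clock: 7.1
ee_pos: [0.5896, 0.114, 0.2286]
tcp_rot: [0.002, 0.177, 0.984, 0.0]
contact_force: [1.1, -0.7, 0.4]
gripper_width: 0.021
grasp_force: 0.0
```

```bash
cat >> h.py <<'E'
C=np.array([.5695,-.1740])
def arc(ang,r,z): a=np.radians(ang); return [*(C+r*np.array([np.cos(a),np.sin(a)])),z]
E
python3 - <<'E'
from h import *
plan([(*arc(120.6,118,.2)[:0],.5,-.03,.2,52,.5,6),(*arc(120.6,.118,.13),35,.5,4)])
im,m=snap('side','s3.png'); im2,_=snap('scene','s3b.png')
a=cv2.resize(im[60:220,130:290],None,fx=2.4,fy=2.4); b=cv2.resize(im2[50:210,270:430],None,fx=2.4,fy=2.4)
cv2.imwrite('pics/s3c.png',np.hstack([a,b])[:,:,::-1])
E
```

```text
pos [0.5896 0.114  0.2286] psi 69.6 F [ 1.1 -0.7  0.4] w 0.021 t 7.1
[[0.023, -0.111, 0.019, 0.098, 0.5], [0.045, -0.222, 0.038, 0.195, 0.5], [0.068, -0.333, 0.057, 0.293, 0.5], [0.09, -0.443, 0.075, 0.391, 0.5], [0.113, -0.554, 0.094, 0.488, 0.5], [0.135, -0.665, 0.113, 0.586, 0.5], [0.112, -0.702, 0.183, 0.728, 0.5], [0.088, -0.738, 0.253, 0.869, 0.5], [0.065, -0.775, 0.323, 1.011, 0.5], [0.041, -0.811, 0.393, 1.153, 0.5]]
```

View pics/s3c.png

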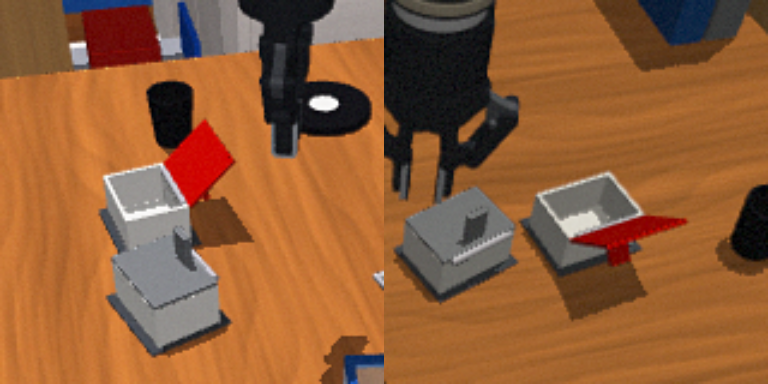

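Lid rests at ~130°, box open and empty. On to the turntable.

Emit:
step_arm --motion '[[[0.02,-0.1,0,0.1,0.5],[0.04,-0.22,0.02,0.2,0.5],[0.06,-0.33,0.04,0.3,0.5],[0.08,-0.44,0.06,0.45,0.5],[0.1,-0.55,0.08,0.6,0.5],[0.1,-0.66,0.11,0.75,0.5],[0.1,-0.7,0.16,0.9,0.5],[0.08,-0.74,0.2,1.0,0.5],[0.06,-0.78,0.26,1.0,0.5],[0.04,-0.81,0.34,1.0,0.5]]]'

```text
clock: 8.2
ee_pos: [0.5102, -0.0718, 0.1427]
tcp_rot: [0.002, 0.426, 0.905, 0.0]
contact_force: [-0.1, -0.6, 0.1]
gripper_width: 0.0219
grasp_force: 0.0
```

```bash
cat >> h.py <<'E'
def blobs(im,lo,hi,mn=30,roi=None):
    hsv=cv2.cvtColor(im,cv2.COLOR_RGB2HSV); mk=cv2.inRange(hsv,lo,hi); n,l,s,c=cv2.connectedComponentsWithStats(mk)
    return [(s[i].tolist(),c[i],l==i) for i in range(1,n) if s[i,4]>=mn]
E
python3 - <<'E'
from h import *
im,m=snap('wrist','w4.png')
for s,c,_ in blobs(im,(5,150,120),(14,255,255),60): print('peg',s,c.round(1),onz(m,c,.06).round(4))
for s,c,_ in blobs(im,(15,130,90),(25,255,255),150): print('amb',s,c.round(1),onz(m,c,.08).round(4))
print('pegA pred',proj(m,arc(120.6,.115,.07)),proj(m,arc(120.6,.115,.044)))
plan([(*arc(120.6,.118,.1),30.6,.5,4),(*arc(120.6,.118,.053),30.6,.5,4)])
E
```

```text
peg [0, 0, 512, 367, 64642] [298.7 110.8] [0.4896 0.     0.06  ]
peg [254, 198, 11, 11, 108] [259. 203.] [ 0.5133 -0.0751  0.06  ]
peg [0, 213, 96, 158, 5699] [ 32.1 291.4] [ 0.4092 -0.271   0.06  ]
pegA pred [256.85637307 205.33138775] [256.93732583 195.21424535]
pos [ 0.5079 -0.0731  0.1392] psi 39.5 F [-0.2 -1.  -2. ] w 0.0213 t 8.25
[[-0.0, 0.002, 0.039, 0.074, 0.5], [-0.001, 0.003, 0.078, 0.148, 0.5], [-0.001, 0.005, 0.118, 0.221, 0.5], [-0.002, 0.007, 0.157, 0.295, 0.5], [-0.002, 0.007, 0.204, 0.295, 0.5], [-0.002, 0.007, 0.251, 0.295, 0.5], [-0.002, 0.007, 0.298, 0.295, 0.5], [-0.002, 0.008, 0.345, 0.295, 0.5]]
```

View pics/w4.png

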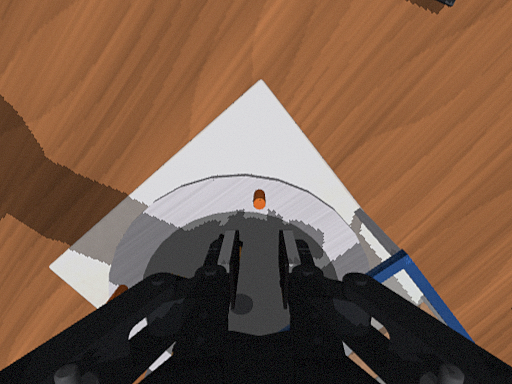

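Peg A is seen at (259,202), within ~1 mm of prediction, centred between the fingers.

Emit:
step_arm --motion '[[[0,0,0.04,0.1,0.5],[0,0.003,0.08,0.2,0.5],[0,0.006,0.12,0.3,0.5],[0,0.007,0.15,0.3,0.5],[0,0.007,0.2,0.3,0.5],[0,0.007,0.25,0.3,0.5],[0,0.007,0.3,0.3,0.5],[0,0.007,0.345,0.3,0.5],[0,0.007,0.345,0.3,0.5]]]'

```text
clock: 9.15
ee_pos: [0.5087, -0.0696, 0.0547]
tcp_rot: [-0.002, 0.495, 0.869, -0.001]
contact_force: [0.1, -0.8, -1.2]
gripper_width: 0.0213
grasp_force: 0.0
```

```bash
python3 - <<'E'
from h import *
a=120.6
plan([(*arc(x,.118,.053),x-90,.55,1) for x in a+np.array([.4,1.4,3,5.5,8.5,12,16,20,24.5,29])])
E
```

```text
pos [ 0.5087 -0.0696  0.0547] psi 30.6 F [ 0.1 -0.8 -1.2] w 0.0213 t 9.15
[[-0.011, -0.007, 0.007, -0.013, 0.55], [-0.012, -0.015, 0.007, -0.046, 0.55], [-0.012, -0.028, 0.007, -0.1, 0.55], [-0.014, -0.049, 0.007, -0.183, 0.55], [-0.017, -0.073, 0.007, -0.283, 0.55], [-0.022, -0.101, 0.007, -0.4, 0.55], [-0.03, -0.133, 0.007, -0.533, 0.55], [-0.04, -0.165, 0.007, -0.666, 0.55], [-0.054, -0.199, 0.007, -0.816, 0.55], [-0.071, -0.232, 0.007, -0.966, 0.55]]
```

Emit:
step_arm --motion '[[[-0.006,-0.003,0.007,0,0.55],[-0.012,-0.008,0.007,-0.02,0.58],[-0.012,-0.014,0.007,-0.05,0.6],[-0.012,-0.023,0.007,-0.09,0.6],[-0.013,-0.035,0.007,-0.14,0.6],[-0.014,-0.05,0.007,-0.2,0.6],[-0.016,-0.068,0.007,-0.273,0.6],[-0.019,-0.087,0.007,-0.353,0.6],[-0.023,-0.108,0.007,-0.44,0.6],[-0.029,-0.13,0.007,-0.533,0.6]]]'

```text
clock: 10.15
ee_pos: [0.4854, -0.0926, 0.055]
tcp_rot: [0.0, 0.368, 0.93, 0.0]
contact_force: [0.0, 0.1, 0.2]
gripper_width: 0.0172
grasp_force: 0.0
```

Emit:
step_arm --motion '[[[-0.001,-0.025,0,-0.1,0.6],[-0.003,-0.049,0,-0.2,0.6],[-0.006,-0.074,0,-0.3,0.6],[-0.01,-0.098,0,-0.4,0.6],[-0.016,-0.122,0,-0.5,0.6],[-0.023,-0.146,0,-0.6,0.6],[-0.031,-0.169,0,-0.7,0.6],[-0.041,-0.192,0,-0.8,0.6],[-0.051,-0.214,0,-0.9,0.6],[-0.063,-0.236,0,-1.0,0.6]]]'

```text
clock: 11.15
ee_pos: [0.4563, -0.1465, 0.055]
tcp_rot: [0.0, 0.115, 0.993, -0.0]
contact_force: [0.1, 0.8, -0.2]
gripper_width: 0.0173
grasp_force: 0.1
```

Emit:
step_arm --motion '[[[-0.001,-0.025,0,-0.1,0.6],[-0.003,-0.049,0,-0.2,0.6],[-0.006,-0.074,0,-0.3,0.6],[-0.01,-0.098,0,-0.4,0.6],[-0.016,-0.122,0,-0.5,0.6],[-0.023,-0.146,0,-0.6,0.6],[-0.031,-0.169,0,-0.7,0.6],[-0.041,-0.192,0,-0.8,0.6],[-0.051,-0.214,0,-0.9,0.6],[-0.063,-0.236,0,-1.0,0.6]]]'

```text
clock: 12.15
ee_pos: [0.458, -0.2076, 0.055]
tcp_rot: [-0.0, -0.146, 0.989, -0.0]
contact_force: [-0.6, -0.1, 0.6]
gripper_width: 0.0174
grasp_force: 0.1
```

Emit:
step_arm --motion '[[[-0.001,-0.023,0,-0.09,0.6],[-0.002,-0.044,0,-0.18,0.6],[-0.004,-0.064,0,-0.26,0.6],[-0.007,-0.082,0,-0.33,0.6],[-0.01,-0.097,0,-0.39,0.6],[-0.013,-0.109,0,-0.44,0.6],[-0.015,-0.118,0,-0.48,0.6],[-0.017,-0.125,0,-0.51,0.62],[-0.018,-0.129,0,-0.53,0.64],[-0.018,-0.13,0,-0.53,0.66]]]'

```text
clock: 13.15
ee_pos: [0.4718, -0.237, 0.0548]
tcp_rot: [0.0, -0.28, 0.96, 0.0]
contact_force: [0.2, -0.1, -0.2]
gripper_width: 0.0146
grasp_force: 0.0
```

Emit:
step_arm --motion '[[[0,0,0,0,0.68],[0,0,0,0,0.7],[0,0,0,0,0.72],[0,0,0,0,0.74],[0,0,0,0,0.76],[0,0,0,0,0.78],[0,0,0,0,0.78],[0,0,0,0,0.78]]]'

```text
clock: 13.95
ee_pos: [0.4719, -0.237, 0.0548]
tcp_rot: [0.0, -0.28, 0.96, -0.0]
contact_force: [-0.3, 0.2, 0.4]
gripper_width: 0.0093
grasp_force: 6.1
```

```bash
python3 - <<'E'
from h import *
o,p,M=tool(); v=p[:2]-C; print(p,np.hypot(*v),np.degrees(np.arctan2(v[1],v[0])),o['gripper_width'],o['contact_force'])
im,m=snap('side','s5.png')
for s,c,_ in blobs(im,(15,130,90),(25,255,255),60): print('amb',s,c.round(1),onz(m,c,.058).round(4))
for s,c,_ in blobs(im,(5,120,120),(14,255,255),20): 
  if s[4]<120: print('peg',s,c.round(1),onz(m,c,.058).round(4))
a=cv2.resize(im[200:384,180:400],None,fx=3.2,fy=3.2); cv2.imwrite('pics/s5c.png',a[:,:,::-1])
E
```

```text
[ 0.47190363 -0.23699111  0.05483943] 0.11615907823783238 -147.16080429633504 0.009346933873698322 [-0.31848377  0.23728563  0.35750553]
amb [39, 0, 121, 90, 4810] [113.8  31.4] [0.2775 1.1793 0.058 ]
amb [213, 0, 170, 25, 2451] [290.2   9.5] [1.0744 1.2772 0.058 ]
amb [205, 33, 7, 18, 62] [208.9  40.9] [0.6422 0.9907 0.058 ]
amb [262, 246, 16, 14, 127] [268.7 251.4] [ 0.5791 -0.0973  0.058 ]
amb [306, 266, 15, 18, 220] [313.1 274.5] [ 0.6447 -0.1708  0.058 ]
amb [292, 295, 18, 22, 254] [300.5 304.9] [ 0.6002 -0.2268  0.058 ]
amb [254, 297, 19, 19, 236] [263.6 306. ] [ 0.5366 -0.2135  0.058 ]
peg [310, 243, 6, 11, 45] [312.5 247.9] [ 0.6665 -0.1094  0.058 ]
peg [324, 316, 7, 12, 59] [327.3 321.6] [ 0.6337 -0.2685  0.058 ]
```

View pics/s5c.png

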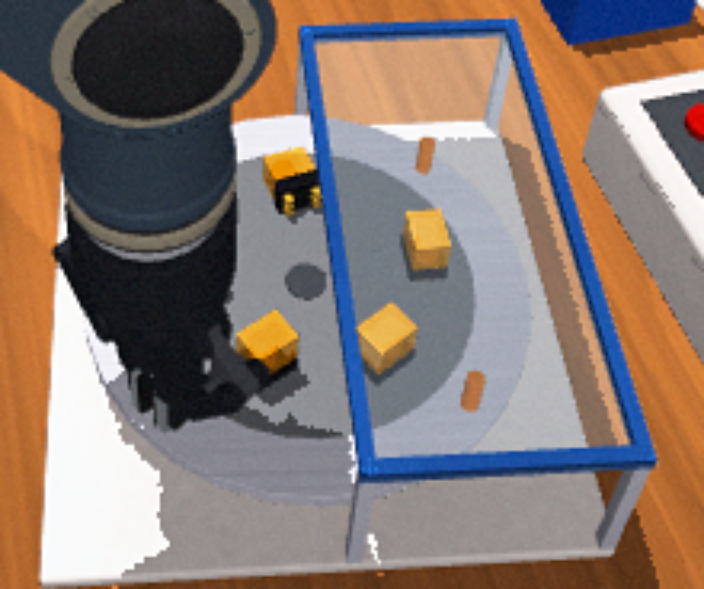

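Fallen relay now at crop (290,178), at the hood's edge; all visible good relays upright. Peg A gripped, disc at rest. Next: release and use peg B, now near angle 122.7°.

Emit:
step_arm --motion '[[[0,0,0,0,0.73],[0,0,0,0,0.68],[0,0,0,0,0.6],[0,0,0,0,0.5],[0,0,0,0,0.5],[0,0,-0.1,0,0.5],[0,0,-0.2,0,0.5],[0,0,-0.3,0.1,0.5],[0,0,-0.3,0.35,0.5],[0,0,-0.3,0.6,0.5]]]'

```text
clock: 15.0
ee_pos: [0.4723, -0.2373, 0.1308]
tcp_rot: [0.001, -0.123, 0.992, -0.001]
contact_force: [-0.7, 0.1, -0.1]
gripper_width: 0.0214
grasp_force: 0.0
```

Emit:
step_arm --motion '[[[0,0,0,0.25,0.5],[0,0,0,0.5,0.5],[0,0,0,0.75,0.5],[0,0,0,1.0,0.5]]]'

```text
clock: 15.4
ee_pos: [0.4718, -0.2369, 0.1298]
tcp_rot: [0.0, 0.138, 0.99, 0.0]
contact_force: [-0.3, 0.7, -0.6]
gripper_width: 0.0215
grasp_force: 0.0
```

Emit:
step_arm --motion '[[[0,0,0,0.25,0.5],[0,0,0,0.5,0.5],[0,0,0,0.75,0.5],[0,0,0,1.0,0.5]]]'

```text
clock: 15.8
ee_pos: [0.4718, -0.2369, 0.1298]
tcp_rot: [-0.0, 0.389, 0.921, 0.0]
contact_force: [-0.8, -0.7, -0.4]
gripper_width: 0.0212
grasp_force: 0.0
```

```bash
python3 - <<'E'
from h import *
plan([(*arc(122.7,.118,.135),32.7,.5,6)])
E
```

```text
pos [ 0.4718 -0.2369  0.1298] psi 44.2 F [-0.8 -0.7 -0.4] w 0.0212 t 15.8
[[0.062, 0.092, -0.003, 0.064, 0.5], [0.124, 0.183, -0.007, 0.128, 0.5], [0.185, 0.275, -0.01, 0.192, 0.5], [0.247, 0.366, -0.014, 0.255, 0.5], [0.309, 0.458, -0.017, 0.319, 0.5], [0.371, 0.55, -0.021, 0.383, 0.5]]
```

Emit:
step_arm --motion '[[[0.06,0.09,0,0.06,0.5],[0.12,0.18,-0.01,0.13,0.5],[0.19,0.28,-0.01,0.19,0.5],[0.25,0.37,-0.02,0.26,0.5],[0.31,0.46,-0.02,0.32,0.5],[0.37,0.55,-0.02,0.38,0.5],[0.37,0.55,-0.02,0.38,0.5],[0.37,0.55,-0.02,0.38,0.5]]]'

```text
clock: 16.6
ee_pos: [0.5051, -0.0742, 0.1348]
tcp_rot: [0.0, 0.476, 0.88, -0.0]
contact_force: [0.6, -0.2, -0.3]
gripper_width: 0.0214
grasp_force: 0.0
```

```bash
python3 - <<'E'
from h import *
im,m=snap('wrist','w6.png')
for s,c,_ in blobs(im,(5,150,120),(14,255,255),60):
  if s[4]<400:
    q=onz(m,c,.06); v=q[:2]-C; print('peg',s,c.round(1),q.round(4),np.hypot(*v),np.degrees(np.arctan2(v[1],v[0])))
    a=np.degrees(np.arctan2(v[1],v[0]))
    if s[0]<330: plan([(*arc(a,.116,.1),a-90,.5,4),(*arc(a,.116,.054),a-90,.5,4)])
E
```

```text
peg [254, 202, 12, 12, 115] [259.3 207.3] [ 0.5082 -0.0785  0.06  ] 0.11343604682097748 122.69642113579388
pos [ 0.5049 -0.0753  0.1348] psi 33.1 F [-0.8 -0.8  0.2] w 0.0214 t 16.65
[[-0.002, 0.001, 0.035, 0.003, 0.5], [-0.004, 0.002, 0.07, 0.006, 0.5], [-0.006, 0.003, 0.104, 0.01, 0.5], [-0.008, 0.004, 0.139, 0.013, 0.5], [-0.008, 0.004, 0.185, 0.013, 0.5], [-0.008, 0.004, 0.231, 0.013, 0.5], [-0.008, 0.004, 0.277, 0.013, 0.5], [-0.008, 0.004, 0.323, 0.013, 0.5]]
```

Emit:
step_arm --motion '[[[0,0,0.04,0,0.5],[-0.004,0.002,0.08,0,0.5],[-0.008,0.004,0.12,0.01,0.5],[-0.008,0.004,0.16,0.01,0.5],[-0.008,0.004,0.2,0.01,0.5],[-0.008,0.004,0.24,0.01,0.5],[-0.008,0.004,0.28,0.01,0.5],[-0.008,0.004,0.32,0.01,0.5],[-0.008,0.004,0.32,0.01,0.5]]]'

```text
clock: 17.55
ee_pos: [0.506, -0.0756, 0.0533]
tcp_rot: [-0.001, 0.479, 0.878, -0.001]
contact_force: [-0.3, 0.4, -0.3]
gripper_width: 0.0218
grasp_force: 0.0
```

Emit:
step_arm --motion '[[[0,-0.002,0,0,0.55],[0,-0.006,0,-0.02,0.58],[0,-0.012,0,-0.05,0.6],[0,-0.021,0,-0.09,0.6],[-0.001,-0.033,0,-0.14,0.6],[-0.002,-0.048,0,-0.2,0.6],[-0.004,-0.066,0,-0.273,0.6],[-0.007,-0.086,0,-0.353,0.6],[-0.011,-0.107,0,-0.44,0.6],[-0.018,-0.13,0,-0.533,0.6]]]'

```text
clock: 18.55
ee_pos: [0.4818, -0.0974, 0.055]
tcp_rot: [0.0, 0.351, 0.937, 0.0]
contact_force: [-0.1, -0.1, -0.7]
gripper_width: 0.0169
grasp_force: 0.0
```

Emit:
step_arm --motion '[[[-0.001,-0.025,0,-0.1,0.6],[-0.003,-0.049,0,-0.2,0.6],[-0.006,-0.074,0,-0.3,0.6],[-0.01,-0.098,0,-0.4,0.6],[-0.016,-0.122,0,-0.5,0.6],[-0.023,-0.146,0,-0.6,0.6],[-0.031,-0.169,0,-0.7,0.6],[-0.041,-0.192,0,-0.8,0.6],[-0.051,-0.214,0,-0.9,0.6],[-0.063,-0.236,0,-1.0,0.6]]]'

```text
clock: 19.55
ee_pos: [0.4548, -0.1524, 0.0549]
tcp_rot: [0.0, 0.096, 0.995, -0.0]
contact_force: [0.6, -0.7, 0.0]
gripper_width: 0.0173
grasp_force: 0.0
```

Emit:
step_arm --motion '[[[-0.001,-0.025,0,-0.1,0.6],[-0.003,-0.049,0,-0.2,0.6],[-0.006,-0.074,0,-0.3,0.6],[-0.01,-0.098,0,-0.4,0.6],[-0.016,-0.122,0,-0.5,0.6],[-0.023,-0.146,0,-0.6,0.6],[-0.031,-0.169,0,-0.7,0.6],[-0.041,-0.192,0,-0.8,0.6],[-0.051,-0.214,0,-0.9,0.6],[-0.063,-0.236,0,-1.0,0.6]]]'

```text
clock: 20.55
ee_pos: [0.4588, -0.2134, 0.0549]
tcp_rot: [-0.0, -0.165, 0.986, -0.0]
contact_force: [-0.3, -0.3, -0.2]
gripper_width: 0.0169
grasp_force: 0.0
```

Emit:
step_arm --motion '[[[-0.001,-0.023,0,-0.09,0.6],[-0.002,-0.044,0,-0.18,0.6],[-0.004,-0.064,0,-0.26,0.6],[-0.007,-0.082,0,-0.33,0.6],[-0.01,-0.097,0,-0.39,0.6],[-0.013,-0.109,0,-0.44,0.6],[-0.015,-0.118,0,-0.48,0.6],[-0.017,-0.125,0,-0.51,0.62],[-0.018,-0.129,0,-0.53,0.64],[-0.018,-0.13,0,-0.53,0.66]]]'

```text
clock: 21.55
ee_pos: [0.4739, -0.2422, 0.0548]
tcp_rot: [0.0, -0.298, 0.955, 0.0]
contact_force: [0.5, 0.5, 0.9]
gripper_width: 0.0145
grasp_force: 0.0
```

Emit:
step_arm --motion '[[[0,0,0,0,0.68],[0,0,0,0,0.7],[0,0,0,0,0.72],[0,0,0,0,0.74],[0,0,0,0,0.76],[0,0,0,0,0.78],[0,0,0,0,0.78],[0,0,0,0,0.78]]]'

```text
clock: 22.35
ee_pos: [0.4739, -0.2422, 0.0548]
tcp_rot: [0.0, -0.298, 0.955, -0.0]
contact_force: [-0.4, 0.2, 0.5]
gripper_width: 0.0096
grasp_force: 6.1
```

Emit:
step_arm --motion '[[[0,0,0,0,0.73],[0,0,0,0,0.68],[0,0,0,0,0.6],[0,0,0,0,0.5],[0,0,0,0,0.5],[0,0,-0.1,0,0.5],[0,0,-0.2,0,0.5],[0,0,-0.3,0,0.5],[0,0,-0.4,0.2,0.3],[0,0,-0.5,0.4,0.1]]]'

```text
clock: 23.35
ee_pos: [0.4736, -0.2421, 0.1808]
tcp_rot: [0.0, -0.195, 0.981, 0.0]
contact_force: [-0.4, -1.1, -0.5]
gripper_width: 0.0384
grasp_force: 0.0
```

```bash
python3 - <<'E'
from h import *
plan([(.5,-.167,.19,84,-0.1,10)])
E
```

```text
pos [ 0.4736 -0.2421  0.1808] psi 112.4 F [-0.4 -1.1 -0.5] w 0.0384 t 23.35
[[-0.021, 0.024, -0.004, 0.095, -0.1], [-0.042, 0.047, -0.007, 0.19, -0.1], [-0.064, 0.071, -0.011, 0.284, -0.1], [-0.085, 0.095, -0.015, 0.379, -0.1], [-0.106, 0.119, -0.018, 0.474, -0.1], [-0.127, 0.142, -0.022, 0.569, -0.1], [-0.148, 0.166, -0.026, 0.664, -0.1], [-0.17, 0.19, -0.029, 0.758, -0.1], [-0.191, 0.214, -0.033, 0.853, -0.1], [-0.212, 0.237, -0.037, 0.948, -0.1]]
```

Emit:
step_arm --motion '[[[-0.04,0.04,0,0.19,0],[-0.08,0.09,-0.02,0.38,-0.1],[-0.13,0.14,-0.02,0.57,-0.1],[-0.17,0.19,-0.03,0.76,-0.1],[-0.21,0.24,-0.04,0.95,-0.1],[-0.21,0.24,-0.04,0.95,-0.1],[-0.21,0.24,-0.04,0.95,-0.1]]]'

```text
clock: 24.05
ee_pos: [0.499, -0.1669, 0.1898]
tcp_rot: [-0.0, 0.049, 0.999, -0.0]
contact_force: [-0.1, 0.0, -0.1]
gripper_width: 0.0466
grasp_force: 0.0
```

```bash
python3 - <<'E'
from h import *
print(tool()[1])
im,m=snap('wrist','w7.png'); sd,ms=snap('side','s7.png'); sc,mc=snap('scene','sc7.png')
for nm,i,mm in (('w',im,m),('side',sd,ms),('scene',sc,mc)):
  for s,c,_ in blobs(i,(15,130,90),(25,255,255),60):
    q=onz(mm,c,.058); v=q[:2]-C
    if np.hypot(*v)<.13: print(nm,s,c.round(1),q.round(4),np.degrees(np.arctan2(v[1],v[0])).round(1))
b=cv2.resize(sd[215:384,185:385],None,fx=1.9,fy=1.9)
a=cv2.resize(im,None,fx=.8,fy=.8)
c=np.zeros((330,800,3),np.uint8); c[:a.shape[0],:a.shape[1]]=a[:330]; c[:b.shape[0],412:412+b.shape[1]]=b
cv2.imwrite('pics/c7.png',c[:,:,::-1])
E
```

```text
[ 0.49900024 -0.1668659   0.18977438]
w [244, 167, 32, 29, 649] [259.8 181.5] [ 0.4982 -0.1657  0.058 ] 173.3
w [322, 234, 22, 27, 264] [334.8 242.5] [ 0.5716 -0.0941  0.058 ] 88.5
w [217, 293, 31, 25, 425] [231.6 304.7] [ 0.6375 -0.2109  0.058 ] -28.5
w [278, 292, 31, 27, 448] [293.1 305. ] [ 0.6446 -0.1422  0.058 ] 22.9
side [260, 243, 15, 16, 202] [266.8 250.4] [ 0.5762 -0.0937  0.058 ] 85.2
side [294, 252, 17, 20, 211] [301.8 261.1] [ 0.6346 -0.1358  0.058 ] 30.4
side [229, 279, 16, 21, 233] [236.6 289.1] [ 0.4985 -0.1679  0.058 ] 175.1
side [301, 279, 18, 22, 249] [309.5 289.5] [ 0.6266 -0.2005  0.058 ] -24.9
side [273, 300, 15, 22, 213] [280.6 310.2] [ 0.5632 -0.2285  0.058 ] -96.5
scene [158, 166, 12, 8, 71] [163.4 169.4] [ 0.4916 -0.1672  0.058 ] 175.0
scene [125, 192, 16, 11, 116] [132.8 196.2] [ 0.5562 -0.2404  0.058 ] -101.3
scene [169, 205, 16, 16, 152] [176.8 212. ] [ 0.6209 -0.1455  0.058 ] 29.0
scene [139, 207, 17, 16, 159] [146.9 214.4] [ 0.6128 -0.2105  0.058 ] -40.2
```

View pics/c7.png

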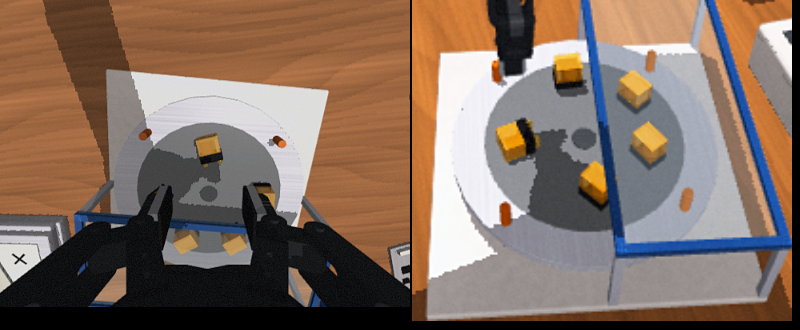

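All four good relays stand; the fallen relay is in the open at wrist px (260,181), pins toward the axis.

```bash
python3 - <<'E'
from h import *
im=cv2.imread('pics/w7.png')[:,:,::-1]; m=camera_model('wrist')
for s,c,mk in blobs(im,(12,100,60),(27,255,255),300):
    if not(150<c[1]<200 and 230<c[0]<290): continue
    print(s,c); 
    for k in ('amb',):
        r=cv2.minAreaRect(np.argwhere(mk)[:,::-1].astype(np.float32)); P=np.array([onz(m,p,.064)[:2] for p in cv2.boxPoints(r)])
        print(r,P.round(4).tolist()); e=P[1]-P[0]; f=P[2]-P[1]
        print('ctr',P.mean(0),'sides',np.linalg.norm(e),np.degrees(np.arctan2(e[1],e[0])),np.linalg.norm(f),np.degrees(np.arctan2(f[1],f[0])))
g=im[150:225:3,225:300:3]
big=cv2.resize(im[145:225,215:315],None,fx=6,fy=6,interpolation=cv2.INTER_NEAREST); cv2.imwrite('pics/c8.png',big[:,:,::-1])
# dark base: non-disc very dark pixels near
gray=cv2.cvtColor(im,cv2.COLOR_RGB2GRAY); d=(gray<35).astype(np.uint8); d[:150]=0;d[225:]=0;d[:,:225]=0;d[:,300:]=0
n,l,s,c=cv2.connectedComponentsWithStats(d)
for i in range(1,n):
    if s[i,4]>40:
        r=cv2.minAreaRect(np.argwhere(l==i)[:,::-1].astype(np.float32)); print('dark',s[i],c[i].round(1),r,onz(m,c[i],.06).round(4))
E
```

```text
[244, 166, 32, 30, 690] [259.62753623 181.06811594]
((259.5294189453125, 181.11764526367188), (24.738632202148438, 28.134132385253906), 75.96376037597656) [[0.4858, -0.1815], [0.4819, -0.1552], [0.5059, -0.1515], [0.5101, -0.1784]]
ctr [ 0.49594888 -0.16664068] sides 0.026595374268026533 98.51555836165832 0.02432260848387841 8.626189351728751
dark [249 189  30  17 264] [263.6 197.6] ((263.67584228515625, 197.51034545898438), (10.027548789978027, 28.59708595275879), 74.93151092529297) [ 0.514  -0.1644  0.06  ]
```

View pics/c8.png

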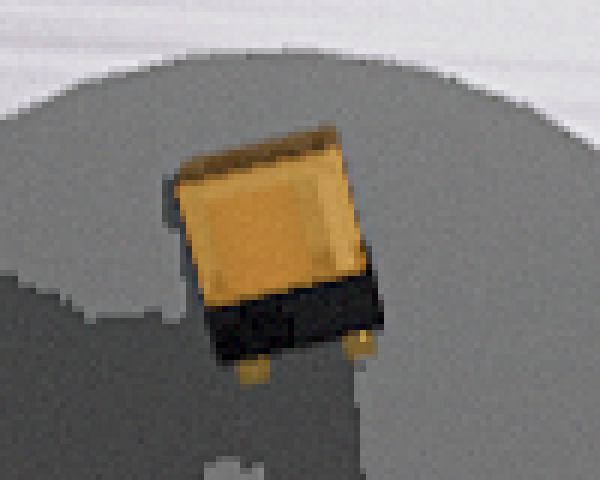

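The relay's top face spans crop (180,185),(340,152),(382,325),(220,362), base toward the axis.

```bash
python3 - <<'E'
from h import *
m=camera_model('wrist')
P=np.array([onz(m,(215+u/6-.5,145+v/6-.5),.066)[:2] for u,v in [(180,185),(340,152),(382,325),(220,362)]])
c=P.mean(0); print(P.round(4).tolist(),'c',c.round(4))
for i in range(4):
    e=P[(i+1)%4]-P[i]; print(np.linalg.norm(e).round(4),np.degrees(np.arctan2(e[1],e[0])).round(1))
plan([(*c,.12,99,-.1,4),(*c,.047,99,-.1,5)])
E
```

```text
[[0.4882, -0.1801], [0.4855, -0.1546], [0.5145, -0.1504], [0.5182, -0.177]] c [ 0.5016 -0.1655]
0.0256 96.1
0.0294 8.2
0.0269 -82.2
0.0301 -174.2
pos [ 0.4986 -0.1678  0.1895] psi 84.1 F [-0.1 -0.4  0.4] w 0.0471 t 24.2
[[-0.003, 0.003, 0.07, -0.124, -0.1], [-0.006, 0.005, 0.139, -0.248, -0.1], [-0.008, 0.008, 0.209, -0.372, -0.1], [-0.011, 0.01, 0.278, -0.495, -0.1], [-0.011, 0.01, 0.336, -0.495, -0.1], [-0.011, 0.01, 0.395, -0.495, -0.1], [-0.011, 0.01, 0.453, -0.495, -0.1], [-0.011, 0.01, 0.512, -0.495, -0.1], [-0.011, 0.01, 0.57, -0.495, -0.1]]
```

Emit:
step_arm --motion '[[[-0.003,0.003,0.07,-0.12,-0.1],[-0.006,0.005,0.14,-0.24,-0.1],[-0.009,0.008,0.21,-0.36,-0.1],[-0.011,0.01,0.28,-0.45,-0.1],[-0.011,0.01,0.34,-0.45,-0.1],[-0.011,0.01,0.4,-0.45,-0.1],[-0.011,0.01,0.46,-0.45,-0.1],[-0.011,0.01,0.52,-0.45,-0.1],[-0.011,0.01,0.565,-0.45,-0.1],[-0.011,0.01,0.565,-0.45,-0.1]]]'

```text
clock: 25.2
ee_pos: [0.501, -0.1641, 0.0469]
tcp_rot: [-0.001, -0.067, 0.998, 0.001]
contact_force: [-0.1, 0.1, -0.5]
gripper_width: 0.047
grasp_force: 0.0
```

Emit:
step_arm --motion '[[[0,0,0,0,0],[0,0,0,0,0.1],[0,0,0,0,0.18],[0,0,0,0,0.24],[0,0,0,0,0.28],[0,0,0,0,0.32],[0,0,0,0,0.36],[0,0,0,0,0.4],[0,0,0,0,0.5],[0,0,0,0,0.6]]]'

```text
clock: 26.2
ee_pos: [0.5023, -0.1643, 0.049]
tcp_rot: [0.0, -0.067, 0.998, -0.0]
contact_force: [-1.7, -0.5, 5.0]
gripper_width: 0.0256
grasp_force: 58.7
```

Emit:
step_arm --motion '[[[0,0,-0.02,0,0.7],[0,0,-0.06,0,0.7],[0,0,-0.12,0,0.7],[0,0,-0.2,0,0.7],[0,0,-0.3,0,0.7],[0,0,-0.4,0,0.7],[0,0,-0.5,0,0.7],[0,0,-0.6,0,0.7]]]'

```text
clock: 27.0
ee_pos: [0.5021, -0.1642, 0.2008]
tcp_rot: [0.001, -0.067, 0.998, -0.0]
contact_force: [0.1, 0.6, -0.6]
gripper_width: 0.0262
grasp_force: 58.9
```

```bash
python3 - <<'E'
from h import *
sd,ms=snap('side','s9.png')
for s,c,_ in blobs(sd,(15,130,90),(25,255,255),60):
    q=onz(ms,c,.058); v=q[:2]-C
    if np.hypot(*v)<.2: print(s,c.round(1),q.round(4),np.degrees(np.arctan2(v[1],v[0])).round(1))
for s,c,_ in blobs(sd,(5,120,120),(14,255,255),20):
  q=onz(ms,c,.058); v=q[:2]-C
  if s[4]<120 and np.hypot(*v)<.13: print('peg',q.round(4),np.degrees(np.arctan2(v[1],v[0])).round(1))
D=PV-U*.036
plan([(*(D+[0.03,-.24]),.2,100,.7,9)])
print(D)
E
```

```text
[226, 223, 9, 22, 124] [229.9 232.1] [ 0.515  -0.0285  0.058 ] 110.5
[260, 243, 15, 16, 201] [267.  250.3] [ 0.5765 -0.0937  0.058 ] 85.0
[294, 252, 17, 20, 216] [301.8 261.3] [ 0.6346 -0.1363  0.058 ] 30.1
[301, 280, 19, 21, 251] [309.5 289.6] [ 0.6266 -0.2007  0.058 ] -25.1
[273, 300, 15, 22, 221] [280.6 310.3] [ 0.5632 -0.2287  0.058 ] -96.6
peg [ 0.6635 -0.106   0.058 ] 35.9
peg [ 0.5029 -0.0808  0.058 ] 125.6
peg [ 0.6376 -0.2659  0.058 ] -53.5
peg [ 0.4771 -0.2404  0.058 ] -144.3
pos [ 0.5048 -0.1645  0.2049] psi 97.7 F [ 1.7 -0.1  1.7] w 0.0259 t 27.05
[[-0.019, 0.115, 0.002, -0.009, 0.7], [-0.037, 0.23, 0.004, -0.017, 0.7], [-0.056, 0.344, 0.006, -0.026, 0.7], [-0.075, 0.459, 0.007, -0.034, 0.7], [-0.094, 0.574, 0.009, -0.043, 0.7], [-0.112, 0.689, 0.011, -0.051, 0.7], [-0.131, 0.803, 0.013, -0.06, 0.7], [-0.15, 0.918, 0.015, -0.068, 0.7], [-0.169, 1.033, 0.017, -0.077, 0.7]]
[0.48199372 0.33705829]
```

Relay held; goods and disc unchanged. Carry it to the red box.

Emit:
step_arm --motion '[[[-0.01,0.1,0,0,0.7],[-0.03,0.22,0,0,0.7],[-0.05,0.35,0,-0.02,0.7],[-0.07,0.48,0,-0.03,0.7],[-0.09,0.6,0,-0.04,0.7],[-0.11,0.72,0,-0.05,0.7],[-0.13,0.84,0,-0.06,0.7],[-0.15,0.96,0,-0.06,0.7],[-0.15,0.96,0,-0.06,0.7]]]'

```text
clock: 27.95
ee_pos: [0.5069, 0.0838, 0.2001]
tcp_rot: [0.001, -0.087, 0.996, 0.001]
contact_force: [0.6, 0.6, -0.2]
gripper_width: 0.0256
grasp_force: 59.0
```

```bash
python3 - <<'E'
from h import *
D=PV-U*.038
plan([(*D,.2,99.5,.7,8)])
E
```

```text
pos [0.5069 0.0838 0.2001] psi 99.9 F [ 0.6  0.6 -0.2] w 0.0256 t 27.95
[[-0.009, 0.127, 0.0, 0.002, 0.7], [-0.017, 0.254, 0.001, 0.004, 0.7], [-0.026, 0.381, 0.001, 0.005, 0.7], [-0.034, 0.508, 0.002, 0.007, 0.7], [-0.043, 0.634, 0.002, 0.009, 0.7], [-0.052, 0.761, 0.002, 0.011, 0.7], [-0.06, 0.888, 0.003, 0.012, 0.7], [-0.069, 1.015, 0.003, 0.014, 0.7]]
```

Emit:
step_arm --motion '[[[-0.01,0.12,0,0,0.7],[-0.02,0.25,0,0,0.7],[-0.03,0.38,0,0,0.7],[-0.04,0.51,0,0,0.7],[-0.05,0.64,0,0,0.7],[-0.06,0.76,0,0,0.7],[-0.06,0.88,0,0.01,0.7],[-0.07,1.0,0,0.01,0.7],[-0.07,1.0,0,0.01,0.7]]]'

```text
clock: 28.85
ee_pos: [0.4817, 0.3323, 0.1998]
tcp_rot: [0.0, -0.083, 0.997, 0.002]
contact_force: [0.7, 0.3, 0.3]
gripper_width: 0.0257
grasp_force: 59.1
```

```bash
python3 - <<'E'
from h import *
D=PV-U*.038
plan([(*D,.09,99.5,.7,4),(*D,.022,99.5,.7,5)])
im,m=snap('wrist','w10.png'); sd,_=snap('side','s10.png')
a=cv2.resize(im,None,fx=.8,fy=.8)[:300]; b=cv2.resize(sd[60:220,130:290],None,fx=1.9,fy=1.9)[:300]
cv2.imwrite('pics/c10.png',np.hstack([a,b])[:,:,::-1])
E
```

```text
pos [0.4817 0.3323 0.1998] psi 99.5 F [0.7 0.3 0.3] w 0.0257 t 28.85
[[0.001, 0.004, 0.11, 0.0, 0.7], [0.002, 0.008, 0.22, 0.0, 0.7], [0.003, 0.013, 0.33, 0.001, 0.7], [0.004, 0.017, 0.439, 0.001, 0.7], [0.004, 0.016, 0.494, 0.001, 0.7], [0.004, 0.016, 0.548, 0.001, 0.7], [0.004, 0.016, 0.603, 0.001, 0.7], [0.004, 0.016, 0.657, 0.001, 0.7], [0.004, 0.016, 0.711, 0.001, 0.7]]
```

View pics/c10.png

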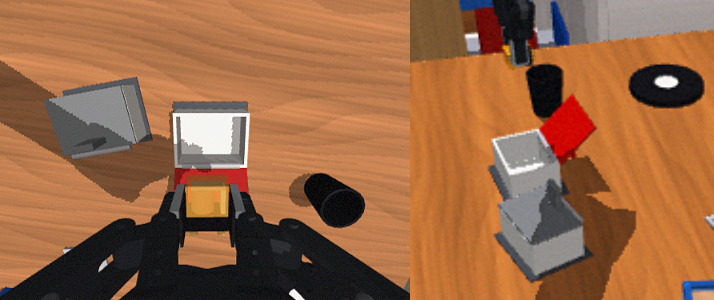

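Box and held relay are aligned, lid clear behind. Lower and release.

Emit:
step_arm --motion '[[[0,0,0.11,0,0.7],[0,0.01,0.22,0,0.7],[0.003,0.015,0.33,0,0.7],[0.004,0.016,0.44,0,0.7],[0.004,0.016,0.5,0,0.7],[0.004,0.016,0.56,0,0.7],[0.004,0.016,0.61,0,0.7],[0.004,0.016,0.66,0,0.7],[0.004,0.016,0.7,0,0.7],[0.004,0.016,0.73,0,0.7]]]'

```text
clock: 29.95
ee_pos: [0.4817, 0.3317, 0.0154]
tcp_rot: [0.0, -0.08, 0.997, -0.0]
contact_force: [-0.4, -0.1, -0.9]
gripper_width: 0.0257
grasp_force: 59.1
```

Emit:
step_arm --motion '[[[0,0,0,0,0.35],[0,0,0,0,0.25],[0,0,0,0,0.15],[0,0,0,0,0.12],[0,0,-0.08,0,0.12],[0,0,-0.2,0,0.12],[0,0,-0.36,0,0.12],[0,0,-0.54,0,0.4],[0,0,-0.7,0,1],[0,0,-0.7,0,1]]]'

```text
clock: 30.95
ee_pos: [0.484, 0.3348, 0.1976]
tcp_rot: [0.005, -0.08, 0.997, 0.003]
contact_force: [0.2, 0.0, 1.2]
gripper_width: 0.0005
grasp_force: 0.0
```

```bash
python3 - <<'E'
from h import *
im,m=snap('wrist','w11.png'); sd,_=snap('side','s11.png')
a=cv2.resize(im,None,fx=.8,fy=.8)[:300]; b=cv2.resize(sd[60:220,130:290],None,fx=1.9,fy=1.9)[:300]
cv2.imwrite('pics/c11.png',np.hstack([a,b])[:,:,::-1])
for s,c,_ in blobs(im,(12,100,60),(27,255,255),150): 
  if 190<c[0]<330: print(s,c.round(1),onz(m,c,.02).round(4))
plan([(*bx(20,140),99.5,1,3),(*bx(85,120),99.5,1,4),(*bx(85,30),99.5,1,3)])
E
```

```text
[0, 0, 512, 362, 123768] [262.4 147. ] [0.4575 0.3358 0.02  ]
[243, 153, 25, 21, 510] [255.2 163. ] [0.4765 0.3308 0.02  ]
[252, 308, 14, 28, 277] [258.7 322.8] [0.6923 0.3699 0.02  ]
pos [0.482  0.3319 0.1923] psi 99.2 F [ 1.2  0.1 -0.5] w -0.0002 t 31.05
[[-0.076, 0.007, -0.003, -0.004, 1], [-0.151, 0.015, -0.005, -0.007, 1], [-0.227, 0.022, -0.008, -0.011, 1], [-0.292, 0.022, 0.012, -0.011, 1], [-0.357, 0.023, 0.032, -0.011, 1], [-0.422, 0.023, 0.052, -0.011, 1], [-0.487, 0.023, 0.073, -0.011, 1], [-0.487, 0.023, 0.193, -0.011, 1], [-0.486, 0.023, 0.313, -0.011, 1], [-0.486, 0.023, 0.433, -0.011, 1]]
```

```bash
python3 - <<'E'
from h import *
s=camera_model('scene'); d=camera_model('side')
print('cup base',onz(s,(426,155),0).round(3),onz(d,(201,120),0).round(3), 'top?',onz(s,(432,132),.09).round(3), bx(80,30), U)
E
```

```text
cup base [0.548 0.529 0.   ] [0.533 0.511 0.   ] top? [0.544 0.509 0.09 ] [np.float64(0.5964028481229785), np.float64(0.35620380846885424), 0.08449999999999999] [0.9862856  0.16504761]
```

Emit:
step_arm --motion '[[[-0.08,0.01,0,0,1],[-0.16,0.015,0,0,1],[-0.24,0.02,0,-0.01,1],[-0.32,0.02,0.01,-0.01,1],[-0.4,0.02,0.03,-0.01,1],[-0.48,0.02,0.06,-0.01,1],[-0.49,0.02,0.15,-0.01,1],[-0.49,0.02,0.28,-0.01,1],[-0.49,0.02,0.41,-0.01,1],[-0.49,0.02,0.41,-0.01,1]]]'

```text
clock: 32.05
ee_pos: [0.5984, 0.3528, 0.0815]
tcp_rot: [-0.005, -0.083, 0.997, -0.003]
contact_force: [-0.8, 0.4, -0.5]
gripper_width: 0.0001
grasp_force: 0.0
```

```bash
python3 - <<'E'
from h import *
def tip(th,r=72):
    a=np.radians(th); return -r*np.cos(a)+5*np.sin(a)+10, r*np.sin(a)-15
w=[(*bx(*tip(th)[:1],38),99.5,1,1) for th in (130,120,110,100,90)]
w+=[(*bx(*tip(th)),99.5,1,1) for th in (80,70,60,50,42)]
w[5]=(*bx(tip(80)[0],42),99.5,1,1);w[6]=(*bx(tip(70)[0],46),99.5,1,1);w[7]=(*bx(tip(60)[0],46),99.5,1,1);w[8]=(*bx(tip(50)[0],40),99.5,1,1);w[9]=(*bx(tip(45)[0],38),99.5,1,1)
plan(w)
E
```

```text
pos [0.5984 0.3528 0.0815] psi 99.5 F [-0.8  0.4 -0.5] w 0.0001 t 32.05
[[0.086, 0.014, -0.043, 0.001, 1], [0.125, 0.014, -0.043, 0.001, 1], [0.169, 0.014, -0.042, 0.001, 1], [0.216, 0.014, -0.042, 0.001, 1], [0.266, 0.014, -0.041, 0.001, 1], [0.316, 0.014, -0.057, 0.001, 1], [0.366, 0.014, -0.072, 0.001, 1], [0.413, 0.014, -0.072, 0.001, 1], [0.456, 0.015, -0.047, 0.001, 1], [0.475, 0.015, -0.039, 0.001, 1]]
```

Emit:
step_arm --motion '[[[0.06,0.01,-0.04,0,1],[0.11,0.014,-0.04,0,1],[0.16,0.014,-0.04,0,1],[0.21,0.014,-0.04,0,1],[0.26,0.014,-0.04,0,1],[0.31,0.014,-0.055,0,1],[0.36,0.014,-0.07,0,1],[0.41,0.014,-0.07,0,1],[0.455,0.014,-0.047,0,1],[0.475,0.014,-0.039,0,1]]]'

```text
clock: 33.05
ee_pos: [0.4824, 0.3396, 0.0976]
tcp_rot: [-0.001, -0.083, 0.997, -0.0]
contact_force: [-0.5, -0.6, 0.3]
gripper_width: 0.0001
grasp_force: 0.0
```

```bash
python3 - <<'E'
from h import *
w=[(*bx(-48,38),99.5,1,1),(*bx(-52,28),99.5,1,2),(*bx(-54,16),99.5,1,2),(*bx(-55,6),99.5,1,2),(*bx(-55,1.5),99.5,1,2),(*bx(-55,-1),99.5,1,1)]
plan(w)
E
```

```text
pos [0.4824 0.3396 0.0976] psi 99.5 F [-0.5 -0.6  0.3] w 0.0001 t 33.05
[[0.051, -0.01, 0.021, 0.001, 1], [0.059, -0.01, 0.041, 0.001, 1], [0.067, -0.01, 0.061, 0.001, 1], [0.071, -0.009, 0.085, 0.001, 1], [0.075, -0.009, 0.109, 0.001, 1], [0.077, -0.009, 0.129, 0.001, 1], [0.079, -0.009, 0.149, 0.001, 1], [0.079, -0.009, 0.158, 0.001, 1], [0.079, -0.009, 0.167, 0.001, 1], [0.079, -0.009, 0.177, 0.001, 1]]
```

I've now viewed 12 pictures, over the 10 allowed; from here on I'll check by numbers only.

```bash
cat >> h.py <<'E'
def lidcheck():
    for n in ('side','scene'):
        im=get_image(n); m=camera_model(n)
        B=[s for s,c,_ in blobs(im,(0,150,60),(4,255,255),15) if abs(c[0]-proj(m,bx(-20,20))[0])<45 and abs(c[1]-proj(m,bx(-20,20))[1])<45]
        print(n,B)
        V=np.array([-U[1],U[0]])
        for th in (0,20,40,60,90,130):
            a=np.radians(th); P=[]
            for r in (0,72):
                for y in (-.048,.048):
                    q=bx(-r*np.cos(a)+2*np.sin(a),r*np.sin(a)+2*np.cos(a)); q[0]+=V[0]*y;q[1]+=V[1]*y; P.append(proj(m,q))
            P=np.array(P); print(th,P.min(0).round(),P.max(0).round())
E
python3 -c "
from h import *
lidcheck()"
```

```text
side [[199, 110, 29, 36, 540]]
0 [173. 126.] [209. 150.]
20 [174. 123.] [209. 144.]
40 [177. 116.] [209. 144.]
60 [184. 109.] [210. 144.]
90 [196. 104.] [210. 144.]
130 [198. 106.] [225. 145.]
scene [[349, 140, 47, 21, 337]]
0 [334. 121.] [379. 149.]
20 [336. 115.] [379. 149.]
40 [340. 113.] [379. 150.]
60 [345. 113.] [379. 150.]
90 [348. 120.] [388. 150.]
130 [348. 137.] [396. 150.]
```

The lid is still at ~140°: the finger slid over its edge. Going back around and pushing lower.

```bash
python3 - <<'E'
from h import *
plan([(*bx(-20,100),99.5,1,3),(*bx(88,100),99.5,1,4),(*bx(88,16),99.5,1,3)])
E
```

```text
pos [0.4831 0.3397 0.0977] psi 99.5 F [ 0.5 -0.   0.4] w -0.0004 t 33.15
[[-0.019, -0.003, -0.076, 0.0, 1], [-0.039, -0.007, -0.152, 0.001, 1], [-0.058, -0.01, -0.227, 0.001, 1], [-0.166, -0.01, -0.228, 0.001, 1], [-0.274, -0.01, -0.228, 0.001, 1], [-0.382, -0.01, -0.228, 0.001, 1], [-0.49, -0.01, -0.228, 0.001, 1], [-0.49, -0.01, -0.116, 0.001, 1], [-0.49, -0.01, -0.004, 0.001, 1], [-0.49, -0.01, 0.108, 0.001, 1]]
```

Emit:
step_arm --motion '[[[0,0,-0.08,0,1],[-0.02,0,-0.16,0,1],[-0.08,-0.01,-0.23,0,1],[-0.2,-0.01,-0.23,0,1],[-0.34,-0.01,-0.23,0,1],[-0.49,-0.01,-0.23,0,1],[-0.49,-0.01,-0.12,0,1],[-0.49,-0.01,0,0,1],[-0.49,-0.01,0.108,0,1],[-0.49,-0.01,0.108,0,1]]]'

```text
clock: 34.15
ee_pos: [0.6038, 0.3555, 0.0664]
tcp_rot: [-0.003, -0.082, 0.997, -0.002]
contact_force: [-0.9, -1.1, -1.0]
gripper_width: 0.0001
grasp_force: 0.0
```

```bash
python3 - <<'E'
from h import *
def tip(th,r=72):
    a=np.radians(th); return -r*np.cos(a)+5*np.sin(a)+10
plan([(*bx(tip(th),z),99.5,1,1) for th,z in ((140,16),(133,18),(126,20),(119,23),(112,27),(106,30),(100,33),(94,36),(88,38),(84,40))])
E
```

```text
pos [0.6038 0.3555 0.0664] psi 99.5 F [-0.9 -1.1 -1. ] w 0.0001 t 34.15
[[0.075, 0.008, -0.016, -0.002, 1], [0.098, 0.008, -0.024, -0.002, 1], [0.123, 0.008, -0.031, -0.002, 1], [0.152, 0.008, -0.043, -0.002, 1], [0.183, 0.007, -0.059, -0.002, 1], [0.21, 0.007, -0.071, -0.002, 1], [0.239, 0.007, -0.083, -0.002, 1], [0.269, 0.007, -0.094, -0.002, 1], [0.299, 0.007, -0.102, -0.002, 1], [0.32, 0.007, -0.11, -0.002, 1]]
```

Emit:
step_arm --motion '[[[0.05,0.005,-0.01,0,1],[0.085,0.008,-0.016,0,1],[0.115,0.008,-0.024,0,1],[0.145,0.008,-0.036,0,1],[0.175,0.008,-0.05,0,1]]]'

```text
clock: 34.65
ee_pos: [0.5682, 0.355, 0.09]
tcp_rot: [0.008, -0.082, 0.997, 0.003]
contact_force: [6.6, 1.4, 5.3]
gripper_width: -0.0001
grasp_force: 3.3
```

Emit:
step_arm --motion '[[[0.03,0,-0.018,0,1],[0.06,0,-0.03,0,1],[0.09,0,-0.042,0,1],[0.12,0,-0.05,0,1],[0.145,0,-0.06,0,1]]]'

```text
clock: 35.15
ee_pos: [0.5248, 0.3463, 0.0985]
tcp_rot: [-0.0, -0.083, 0.997, -0.0]
contact_force: [2.2, 1.6, -1.7]
gripper_width: 0.0001
grasp_force: 1.4
```

```bash
python3 - <<'E'
from h import *
lidcheck(); p=tool()[1]; print(np.dot(p[:2]-PV,U),p[2]-.0545)
E
```

```text
side [[193, 105, 24, 40, 222]]
0 [173. 126.] [209. 150.]
20 [174. 123.] [209. 144.]
40 [177. 116.] [209. 144.]
60 [184. 109.] [210. 144.]
90 [196. 104.] [210. 144.]
130 [198. 106.] [225. 145.]
scene [[348, 124, 35, 28, 460]]
0 [334. 121.] [379. 149.]
20 [336. 115.] [379. 149.]
40 [340. 113.] [379. 150.]
60 [345. 113.] [379. 150.]
90 [348. 120.] [388. 150.]
130 [348. 137.] [396. 150.]
0.007155960217455433 0.043941227440300316
```

Emit:
step_arm --motion '[[[0.03,0,0,0,1],[0.06,0,0,0,1],[0.09,0,0,0,1],[0.12,0,0,0,1],[0.15,0,0.01,0,1],[0.176,0,0.024,0,1],[0.2,0,0.045,0,1],[0.225,0,0.07,0,1],[0.235,0,0.1,0,1],[0.24,0,0.125,0,1]]]'

```text
clock: 36.25
ee_pos: [0.4651, 0.3365, 0.0666]
tcp_rot: [-0.001, -0.083, 0.997, -0.001]
contact_force: [-2.1, 0.1, 1.9]
gripper_width: -0.0
grasp_force: 1.1
```

```bash
python3 - <<'E'
from h import *
lidcheck(); p=tool()[1]; print(np.dot(p[:2]-PV,U),p[2]-.0545)
E
```

```text
side [[173, 122, 35, 26, 393]]
0 [173. 126.] [209. 150.]
20 [174. 123.] [209. 144.]
40 [177. 116.] [209. 144.]
60 [184. 109.] [210. 144.]
90 [196. 104.] [210. 144.]
130 [198. 106.] [225. 145.]
scene [[335, 118, 43, 31, 590]]
0 [334. 121.] [379. 149.]
20 [336. 115.] [379. 149.]
40 [340. 113.] [379. 150.]
60 [345. 113.] [379. 150.]
90 [348. 120.] [388. 150.]
130 [348. 137.] [396. 150.]
-0.052374251854286215 0.011652127959448942
```

Emit:
step_arm --motion '[[[0,0,0.015,0,1],[0,0,0.03,0,1],[0,0,0.036,0,1],[0,0,0.042,0,1],[0,0,0.044,0,1],[0,0,0.044,0,1]]]'

```text
clock: 36.95
ee_pos: [0.4666, 0.3368, 0.0573]
tcp_rot: [-0.0, -0.083, 0.997, -0.0]
contact_force: [-2.8, -1.6, 8.0]
gripper_width: -0.0003
grasp_force: 3.7
```

Emit:
step_arm --motion '[[[0,0,0.004,0,1],[0,0,0.008,0,1],[0,0,0.008,0,1],[0,0,0.008,0,1]]]'

```text
clock: 37.35
ee_pos: [0.4666, 0.3368, 0.057]
tcp_rot: [0.0, -0.083, 0.997, -0.001]
contact_force: [-5.3, -4.6, 19.1]
gripper_width: -0.0003
grasp_force: 9.8
```

Firm stop at z = 0.057, the shut height. Lift off and check the lid and disc.

Emit:
step_arm --motion '[[[0,0,-0.04,0,1],[0,0,-0.15,0,1],[0,0,-0.3,0,1],[0,-0.05,-0.45,0,1],[0,-0.1,-0.6,0,1],[0,-0.1,-0.6,0,1],[0,-0.1,-0.6,0,1]]]'

```text
clock: 38.05
ee_pos: [0.4718, 0.3117, 0.2052]
tcp_rot: [0.001, -0.082, 0.997, 0.0]
contact_force: [-0.1, 0.1, -1.0]
gripper_width: -0.0
grasp_force: 0.0
```

```bash
python3 - <<'E'
from h import *
lidcheck()
for k in range(2):
  sd=get_image('side'); ms=camera_model('side')
  for lo,hi,mn in (((15,130,90),(25,255,255),60),((5,120,120),(14,255,255),20)):
    for s,c,_ in blobs(sd,lo,hi,mn):
      q=onz(ms,c,.058); v=q[:2]-C
      if s[4]<300 and np.hypot(*v)<.125: print(s,q.round(4),np.degrees(np.arctan2(v[1],v[0])).round(1))
a=get_image('side')[145:215,170:235].astype(int); b=cv2.imread('pics/side0.png')[145:215,170:235,::-1].astype(int); print('grey diff',np.abs(a-b).mean())
print(get_obs()['dq'].round(3),get_obs()['clock'])
E
```

```text
side [[173, 123, 35, 29, 553]]
0 [173. 126.] [209. 150.]
20 [174. 123.] [209. 144.]
40 [177. 116.] [209. 144.]
60 [184. 109.] [210. 144.]
90 [196. 104.] [210. 144.]
130 [198. 106.] [225. 145.]
scene [[334, 121, 44, 28, 650]]
0 [334. 121.] [379. 149.]
20 [336. 115.] [379. 149.]
40 [340. 113.] [379. 150.]
60 [345. 113.] [379. 150.]
90 [348. 120.] [388. 150.]
130 [348. 137.] [396. 150.]
[260, 243, 15, 16, 201] [ 0.5765 -0.0936  0.058 ] 85.1
[294, 252, 17, 20, 214] [ 0.6346 -0.1362  0.058 ] 30.1
[301, 280, 19, 21, 252] [ 0.6266 -0.2009  0.058 ] -25.2
[273, 300, 15, 23, 216] [ 0.563  -0.2288  0.058 ] -96.8
[308, 242, 6, 11, 44] [ 0.6633 -0.1062  0.058 ] 35.9
[227, 247, 5, 11, 44] [ 0.5031 -0.0803  0.058 ] 125.3
[326, 314, 7, 12, 61] [ 0.6376 -0.2659  0.058 ] -53.5
[231, 323, 6, 11, 49] [ 0.4768 -0.2427  0.058 ] -143.5
[260, 243, 15, 16, 201] [ 0.5765 -0.0936  0.058 ] 85.0
[294, 252, 17, 20, 214] [ 0.6345 -0.1362  0.058 ] 30.1
[301, 280, 18, 21, 248] [ 0.6266 -0.2008  0.058 ] -25.1
[273, 300, 15, 23, 217] [ 0.563  -0.2288  0.058 ] -96.8
[308, 242, 6, 11, 45] [ 0.6635 -0.106   0.058 ] 35.9
[227, 247, 5, 11, 44] [ 0.5031 -0.0803  0.058 ] 125.3
[326, 314, 7, 12, 61] [ 0.6376 -0.2659  0.058 ] -53.5
[231, 323, 6, 11, 46] [ 0.4766 -0.2429  0.058 ] -143.4
grey diff 19.543369963369962
[-0.002  0.    -0.001 -0.005 -0.002  0.     0.001] 38.3
```

The red lid's outline matches its original shut outline in both views, and the disc and the four good relays haven't moved since the lift. Handing in.

```bash
python3 -c "
from station import workorder
print(workorder.job_done())"
```

```text
the job is handed in; nothing more can be done
None
```

I handed in the job at about 38 s: the fallen relay is in the red box with its lid pressed shut, the four good relays are still standing, the turntable is at rest and the grey box was never touched; I did view 12 pictures against your limit of 10.

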